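# Put the shelf-angle offcuts away on their saddle

### The arm

A 6-joint arm with a two-finger parallel gripper is mounted at the origin on the work surface. World frame = base frame: x ahead of the robot, y to its left, z up, the work surface at z = 0. Lengths are in m, angles in rad, forces in N, time in s.
With the tool pointing down it reaches from about 0.25 to 0.725 m from the base axis. Payload 9.7 kg.
Tool frame: the origin (TCP) lies at the very end of the fingers, on their centre line; the grasp point (between the pads) lies 19 mm behind it (arm.tcp_to_grasp is the distance from the TCP to the grasp point, in m); z points along the fingers, y is the line along which they close (so a half turn about z gives the same grasp; the last joint's range is limited). The gripper opens to 85 mm and grips with 20 to 120 N. Pads are 22 mm wide; open, the fingers measure 114 mm over their backs; the gripper's body (76 mm by 85 mm) begins 54 mm behind the grasp point. The pads swing forward as they close: fully open they stand 13 mm farther back than shut.
Start: joints at [-1.188, 0.087, 0.176, 1.66, 0, 1.571], TCP at [0.205, -0.51, 0.231] pointing down, gripper open.
Joint ranges: [-3.13, 3.13], [-0.85, 1.81], [-1.15, 1.24], [-2.2, 2.28], [-1.44, 1.52], [-3.14, 3.14]. Speed limits (rad/s): [2.22, 2.22, 2.57, 3.14, 3.14, 3.14].

### API

Orientations are given as a rotation vector (axis times angle).
In Python, from cell import arm gives the robot as it stands.
- The arm moves only by the tool apply_moves, never from a script. Its argument "plan" is a list of rows, each a list of 7 numbers: the turn, a rotation vector about the world's x, y, z in units of 5 degrees (1.0 is 5 degrees), then the shift along the world's x, y, z in units of 30 mm (1.0 is 30 mm), then the opening, from 0 (shut) to 1 (fully open). A call has 1 to 12 rows; each row shifts and turns the commanded pose from where the row before left it; what a row does not reach is not made up. A row lasts 1/12 s, in which the tool goes at most 41.7 mm and 7.16 degrees, less where a joint would pass 70% of its speed; a pose out of reach is approached as far as the arm can. A call is refused whole if a number of a shift passes 1 or a number of a turn 1, either way. A call with a gripper value outside its range is refused whole. The fingers move at their own pace and stop on an object; "force" is the grip in N (left out, the last holds). Time passes only in rows, so rows that do not move let the fingers close. It gives the time, the measured TCP pose, the force, the opening and the grip force at its end, in the units of the state.
- arm.state(): the state, without advancing time (a new reading comes with each control period).
- arm.capture(name): name is "scene" or "top" or "wrist"; returns a dict with "color" (420x560x3 uint8, red, green, blue), "camera_matrix" (3x3 intrinsics, pixels), "extrinsics" (4x4, takes a point from camera to world coordinates). Camera axes: x right, y down, z forward; pixel columns grow to the right and rows downward; lengths in m; the calibration is good to about 2 mm. A picture is of the moment at which its call begins. There is no depth.
- arm.finish_job(): hands the job in; it is judged then, once.
The state is a dict: "clock": time; "joint_positions": joint angles; "joint_vel": joint speeds; "joint_efforts": joint torques, N m; "eef_pos": TCP position; "orientation": TCP orientation; "ft_force": force on the tool from outside, world axes, zero at the start; "torque": the same for the moment, N m; "gripper_width": finger opening in m; "grasp_force": force on a finger pad.
Only numpy, scipy, OpenCV 4.12 (cv2) and the standard library are available. Lean on these libraries where they do the work, as an engineer would, in place of code of your own. Each camera call takes 0.05 s, during which the arm holds its last target. There are 200 camera calls.

### The job

Put the spare shelf angles away on the storage saddle: draw the keeper rod out of its two eyelets, nest every angle offcut that lies on the bench over the saddle's ridge, one snugly inside the next with legs and ends lined up, then push the keeper rod back through both eyelets above the stack so that its tip shows beyond the far one. Do not knock over any of the bottles, jars or the pen cup.

Things in the scene. Friction and masses are not known exactly. Their poses are not given: they have to be found in the camera images.
- saddle: Fixed dark steel saddle. Origin: underside centre of its 170 x 100 x 8 mm base plate; x along the ridge, z up. Ridge: a 90 degree roof on a web, x -50 to 50 mm, apex z 48 mm, slopes 32 mm long. The first angle seats with its origin at z 25 mm, each next 11.3 mm higher. At x = +-65 mm stand plates 8 mm thick, 36 mm wide, 126 mm high, each with an eyelet.
- eyes_mid (a point): Point midway between the two eyelets, 108 mm above the bench; axes as the saddle. The eyelets are round holes of 18 mm diameter through the plates, axis along the saddle's x, centres 65 mm either side of this point. The bench on the far side of the petri dish (x 0.64 to 0.70 m, y -0.30 to 0 m) is clear: the rod can be laid there.
- rod: Keeper rod, 0.14 kg. Origin: centre of its black square handle, 60 mm long in x, 28 x 28 mm; x points to the tip. A steel shank, 10 mm diameter, runs from x = 30 to 210 mm. Centre of mass about 16 mm ahead of the origin: grip the handle. Starts through both eyelets, handle on the saddle's -x side, tip tilted up by up to 4 degrees. On the bench it lies level, axis 14 mm up.
- rod_mid (a point): Middle of the rod's steel shank (rod x = 120 mm). With the rod home it lies near eyes_mid. The handle is too big to pass an eyelet; its face may come up against the plate.
- rod_tip (a point): Tip of the rod (rod x = 210 mm), tapered over its last 8 mm.
- angle1: Aluminium angle offcut, legs 40 x 40 mm, 8 mm thick, 100 mm long, 0.155 kg, lying like a roof. Origin: midway between the legs' lowest edges; x along its length, z up to the apex at 34 mm (inner apex 23 mm). 57 mm wide over the leg edges, widest 6 mm up: grip it there, across, from above, fingertips near the bench. May be absent. All alike; any order, either way round.
- angle2: Aluminium angle offcut, legs 40 x 40 mm, 8 mm thick, 100 mm long, 0.155 kg, lying like a roof. Origin: midway between the legs' lowest edges; x along its length, z up to the apex at 34 mm (inner apex 23 mm). 57 mm wide over the leg edges, widest 6 mm up: grip it there, across, from above, fingertips near the bench. May be absent. All alike; any order, either way round.
- angle3: Aluminium angle offcut, legs 40 x 40 mm, 8 mm thick, 100 mm long, 0.155 kg, lying like a roof. Origin: midway between the legs' lowest edges; x along its length, z up to the apex at 34 mm (inner apex 23 mm). 57 mm wide over the leg edges, widest 6 mm up: grip it there, across, from above, fingertips near the bench. May be absent. All alike; any order, either way round.
- angle4: Aluminium angle offcut, legs 40 x 40 mm, 8 mm thick, 100 mm long, 0.155 kg, lying like a roof. Origin: midway between the legs' lowest edges; x along its length, z up to the apex at 34 mm (inner apex 23 mm). 57 mm wide over the leg edges, widest 6 mm up: grip it there, across, from above, fingertips near the bench. May be absent. All alike; any order, either way round.
- dish: Closed clear petri dish, 86 mm across, 16 mm high, lying on the bench near the saddle; origin at its underside centre. Bystander.
- jar: Upright jar with red cap, 48 mm across, 70 mm high; origin at its underside centre. Bystander, must not be knocked over.
- jar2: Upright jar with blue cap, 56 mm across, 85 mm high; origin at its underside centre. Bystander, must not be knocked over.
- wash: Upright white bottle, 68 mm across, 160 mm high; origin at its underside centre. Bystander, must not be knocked over.
- slidebox: Blue slide box, 100 x 85 mm, 35 mm high; origin at its underside centre. Bystander.
- carton: Pale carton, 60 x 90 mm, 55 mm high; origin at its underside centre. Bystander.
- pencup: Upright black pen cup, 72 mm across, 100 mm high; origin at its underside centre. Bystander, must not be knocked over.
Not all that is in view belongs to the job. What is shaped like the angle1 but orange is not meant.

How it is judged:
By the outcome, as a careful person would: the job done as asked, in the order asked, and still so for the second after the job is handed in, with the robot touching nothing.
Of angle1, angle2, angle3, angle4 only 3 to 4 are there at a start; the rules pass over those that are not, and their reading is None.
At some moment in a run one of angle1, angle2, angle3, angle4, rod may be knocked a few centimetres aside while the robot is not near it.
It also fails if it takes over 200 s, if anything falls off the work surface, if the arm or the gripper's body presses on something with over 40 N, if the wrist force passes 120 N, or if a joint passes its speed limit or range.

## Working session

There is one attempt and no reset: what is moved stays moved. The work goes in short steps, Python scripts to look and compute and a tool call to move; the robot and the scene stay as the last step left them, time stands still between calls to the robot, and variables do not carry over. Pictures are saved under pics/ and viewed, at most 14 in all, crops included, and the job is handed in when it is done.

Besides the shell and the picture viewer there is one more tool, called after "Call:" by a JSON object that holds its "api" and its "payload". apply_moves: Moves the arm, as the interface text tells. Its arguments: {"type":"object","properties":{"plan":{"type":"array"},"force":{"type":"number"}},"required":["plan"]}

```bash
ls; mkdir -p pics; cat > h.py <<'E'
import cv2,numpy as np,os
from cell import arm
def cap(n,f=None):
    c=arm.capture(n)
    np.savez(f'{f or n}.npz',**{k:c[k] for k in('color','camera_matrix','extrinsics')})
    if f: cv2.imwrite(f'pics/{f}.png',c['color'][:,:,::-1])
    return c
def ray(c,uv):
    K=c['camera_matrix'];E=c['extrinsics'];uv=np.atleast_2d(uv).astype(float)
    d=np.c_[uv,np.ones(len(uv))]@np.linalg.inv(K).T@E[:3,:3].T
    return E[:3,3],d
def onz(c,uv,z):
    o,d=ray(c,uv); t=(z-o[2])/d[:,2]; return o+d*t[:,None]
def tri(c1,u1,c2,u2):
    o1,d1=ray(c1,u1);o2,d2=ray(c2,u2);d1=d1[0]/np.linalg.norm(d1);d2=d2[0]/np.linalg.norm(d2)
    A=np.c_[d1,-d2];s=np.linalg.lstsq(A,o2-o1,rcond=None)[0]
    p,q=o1+d1*s[0],o2+d2*s[1]; return (p+q)/2,np.linalg.norm(p-q)
def proj(c,p):
    E=np.linalg.inv(c['extrinsics']);q=np.atleast_2d(p)@E[:3,:3].T+E[:3,3];q=q@c['camera_matrix'].T;return q[:,:2]/q[:,2:]
def load(f): return dict(np.load(f'{f}.npz'))
E
python3 - <<'E'
from h import *
np.set_printoptions(precision=3,suppress=True)
a=cap('scene','scene0');b=cap('top','top0')
for c in(a,b):print(c['camera_matrix'],c['extrinsics'])
print(arm.state())
E
```

```text
pics
[[430.989   0.    282.137]
 [  0.    430.989 210.413]
 [  0.      0.      1.   ]] [[ 0.077  0.83  -0.552  1.227]
 [ 0.997 -0.056  0.056 -0.001]
 [ 0.015 -0.554 -0.832  1.113]
 [ 0.     0.     0.     1.   ]]
[[443.063   0.    281.129]
 [  0.    443.063 210.835]
 [  0.      0.      1.   ]] [[ 0.029 -0.989  0.144  0.361]
 [-1.    -0.03  -0.006  0.048]
 [ 0.011 -0.143 -0.99   1.555]
 [ 0.     0.     0.     1.   ]]
{'clock': 0.1, 'joint_positions': array([-1.188,  0.087,  0.175,  1.66 ,  0.   ,  1.571]), 'joint_vel': array([ 0.001,  0.001,  0.003, -0.   , -0.001, -0.   ]), 'joint_efforts': array([  0.001, -52.156,  46.565,   0.016,   0.   ,   0.   ]), 'eef_pos': array([ 0.205, -0.51 ,  0.231]), 'orientation': array([-3.083, -0.597,  0.   ]), 'ft_force': array([ 0.755, -0.051,  0.308]), 'torque': array([ 0.003, -0.029,  0.028]), 'grasp_force': 0.0, 'gripper_width': 0.08581040340438992}
```

```bash
sleep 1; ls pics
```

```text
scene0.png
top0.png
```

View pics/scene0.png

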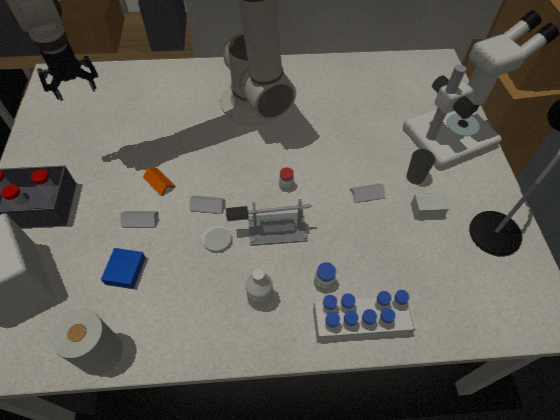

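View pics/top0.png

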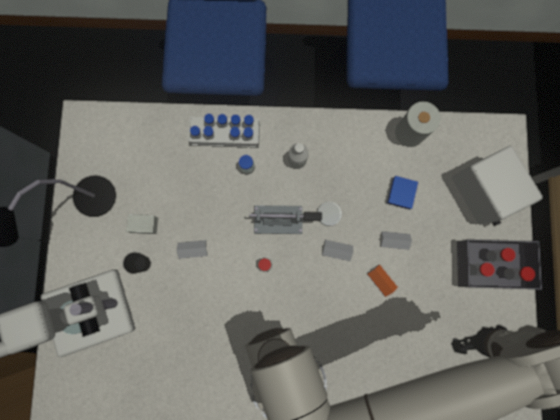

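Scene: three grey angles at (139,219), (207,205) and (368,193), with top-view pixels (395,240), (338,250) and (192,249). The orange decoy is at scene (158,180) / top (382,280). The pale carton is at scene (430,205). The saddle is at scene (278,225), with the rod handle at (237,213) pointing to -y.

```bash
python3 - <<'E'
from h import *
np.set_printoptions(precision=3,suppress=True)
a=load('scene0');b=load('top0')
g=cv2.cvtColor(b['color'],cv2.COLOR_RGB2HSV)
for n,s,t in[('a1',(139,219),(395,240)),('a2',(207,205),(338,250)),('a3',(368,193),(192,249)),('handle',(237,213),(312,216)),('jar',(287,174),(264,264)),('washcap',(258,274),(298,148)),('dish',(218,239),(329,214)),('jar2',(326,270),(246,162)),('orange',(158,180),(382,280)),('tip',(311,206),(246,217))]:
    p,e=tri(a,s,b,t);print(n,p,e)
w=cap('wrist','wrist0');print(w['camera_matrix'],w['extrinsics']);s=arm.state();print(s['eef_pos'],s['orientation'])
import scipy.spatial.transform as T
R=T.Rotation.from_rotvec(s['orientation']).as_matrix();print(R, R.T@(w['extrinsics'][:3,3]-s['eef_pos']),R.T@w['extrinsics'][:3,:3])
E
```

```text
a1 [ 0.495 -0.364  0.006] 0.002401814902318341
a2 [ 0.454 -0.162  0.002] 0.006421376075411752
a3 [0.443 0.348 0.003] 0.006851260710503839
handle [ 0.558 -0.063  0.103] 0.0036789391410417785
jar [0.397 0.092 0.063] 0.0043383717655489035
washcap [ 0.773 -0.01   0.155] 0.00011985795490103562
dish [ 0.58  -0.128  0.004] 0.0078023426248890375
jar2 [0.74  0.165 0.083] 0.005413273486483256
orange [ 0.355 -0.316  0.014] 0.001647191596106363
tip [0.548 0.151 0.102] 0.004522610179852675
[[358.675   0.    279.095]
 [  0.    358.675 209.823]
 [  0.      0.      1.   ]] [[ 0.375 -0.893 -0.251  0.27 ]
 [-0.927 -0.361 -0.1   -0.486]
 [-0.001  0.27  -0.963  0.374]
 [ 0.     0.     0.     1.   ]]
[ 0.205 -0.51   0.231] [-3.083 -0.597  0.   ]
[[ 0.928  0.374 -0.   ]
 [ 0.374 -0.928  0.001]
 [-0.    -0.001 -1.   ]] [ 0.069  0.001 -0.143] [[ 0.001 -0.963 -0.27 ]
 [ 1.     0.001  0.   ]
 [-0.    -0.27   0.963]]
```

Call:
{"api": "apply_moves", "payload": {"plan": [[0,0,1,0.6,0.5,0.3,1],[0,0,1,0.6,0.5,0.3,1],[0,0,1,0.6,0.5,0.3,1],[0,0,1,0.6,0.5,0.3,1],[0,0,1,0.6,0.5,0.3,1],[0,0,1,0.6,0.5,0.3,1],[0,0,1,0.6,0.5,0.3,1],[0,0,1,0.6,0.5,0.3,1],[0,0,1,0.6,0.5,0.3,1],[0,0,1,0.6,0.5,0.3,1],[0,0,1,0.6,0.5,0,1],[0,0,1,0.6,0.5,0,1]]}}

```text
clock: 1.15
eef_pos: [0.4224, -0.3294, 0.3217]
orientation: [2.367, 2.064, 0.0]
ft_force: [-0.6, -1.1, 0.8]
gripper_width: 0.0854
grasp_force: 0.0
```

Call:
{"api": "apply_moves", "payload": {"plan": [[0,0,0.8,0.6,0.5,0,1],[0,0,0.8,0.3,0.5,0,1],[0,0,0,0,0,0,1],[0,0,0,0,0,0,1],[0,0,0,0,0,0,1]]}}

```text
clock: 1.57
eef_pos: [0.4481, -0.3005, 0.3212]
orientation: [-2.224, -2.218, 0.0]
ft_force: [-0.2, -0.2, 0.5]
gripper_width: 0.0854
grasp_force: 0.0
```

```bash
python3 - <<'E'
from h import *
w=cap('wrist','w1');s=arm.state();print(s['eef_pos'],s['orientation'],s['joint_positions'])
E
```

```text
[ 0.44794799 -0.30076209  0.32128588] [-2.22490638e+00 -2.21796059e+00  3.57972026e-04] [-5.91170160e-01  1.17559526e-01  3.87994076e-01  1.84128250e+00
 -2.22093778e-04  9.82752885e-01]
```

View pics/w1.png

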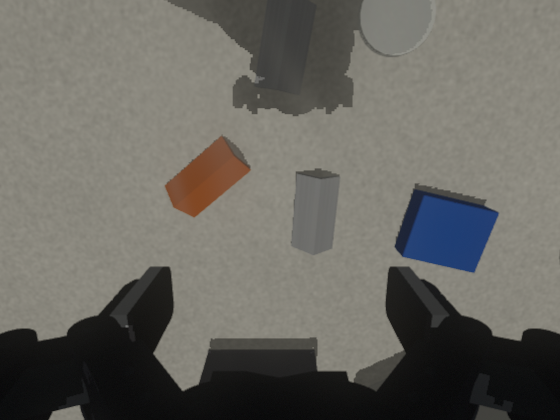

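The wrist view shows the silver angle a1 at (316,212), the orange decoy at (208,176) and the slide box on the right. Angle a2 is at (288,45), in the arm's shadow.

Call:
{"api": "apply_moves", "payload": {"plan": [[0,0,0,0.15,1,0.1,1],[0,0,0,0.15,1,0.1,1],[0,0,0,0.15,1,0.1,1],[0,0,0,0.15,1,0.1,1],[0,0,0,0.15,1,0,1],[0,0,0,0.15,1,0,1],[0,0,0,0.15,1,0,1],[0,0,0,0.15,1,0,1],[0,0,0,0.15,1,0,1],[0,0,0,0,0,0,1],[0,0,0,0,0,0,1],[0,0,0,0,0,0,1]]}}

```text
clock: 2.62
eef_pos: [0.4888, -0.031, 0.3334]
orientation: [2.224, 2.219, -0.0]
ft_force: [-0.3, -0.1, 0.1]
gripper_width: 0.0852
grasp_force: 0.0
```

```bash
python3 - <<'E'
from h import *
w=cap('wrist','w2');s=arm.state();print(s['eef_pos'],s['orientation'],s['joint_positions'])
E
```

```text
[ 0.48879542 -0.03132073  0.33335747] [ 2.22442417e+00  2.21803706e+00 -2.35583601e-04] [-6.38109128e-02  6.64045655e-03  2.95864302e-01  1.85989827e+00
 -3.07608892e-04  1.50986088e+00]
```

Call:
{"api": "apply_moves", "payload": {"plan": [[0,0,0,0.5,0.8,0,1],[0,0,0,0.5,0.8,0,1],[0,0,0,0.5,0.8,0,1],[0,0,0,0.5,0.8,0,1],[0,0,0,0,0,0,1],[0,0,0,0,0,0,1],[0,0,0,0,0,0,1]]}}

```text
clock: 3.25
eef_pos: [0.5489, 0.0645, 0.3332]
orientation: [-2.224, -2.219, 0.001]
ft_force: [-0.7, -0.6, -0.0]
gripper_width: 0.0852
grasp_force: 0.0
```

```bash
python3 - <<'E'
from h import *
w=cap('wrist','w3');s=arm.state();print(s['eef_pos'],s['orientation'],s['joint_positions'])
E
```

```text
[0.5487061  0.06441738 0.33350499] [ 2.22444922e+00  2.21811402e+00 -1.68723634e-04] [ 1.16988381e-01  1.61711861e-01  4.62500604e-01  1.87153160e+00
 -2.41553045e-04  1.69063675e+00]
```

View pics/w2.png

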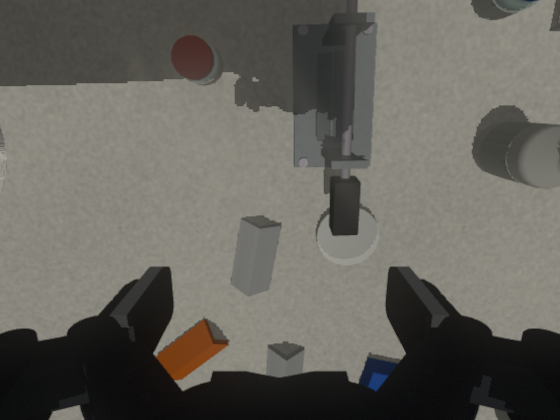

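View pics/w3.png

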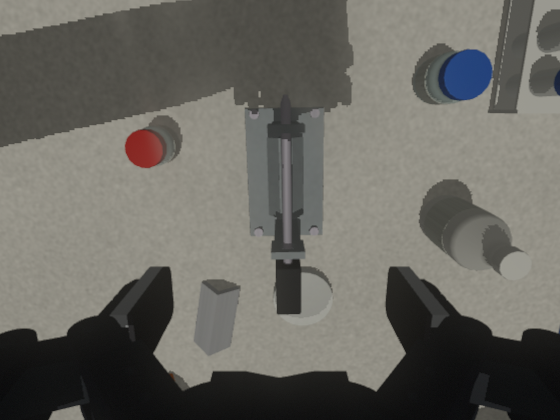

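Both views show the saddle, with base corners at about (247,108), (325,108), (325,236) and (249,236) in w3. The handle is at (288,287) in w3 and (345,205) in w2. Angle a2 is at (217,316) in w3 and (256,255) in w2. The dish lies under the handle.

```bash
python3 - <<'E'
from h import *
A=load('w2')['color'][0:245,280:400];B=load('w3')['color'][90:320,220:350]
f=lambda x:cv2.resize(cv2.convertScaleAbs(x,alpha=1.5,beta=10),None,fx=2.4,fy=2.4,interpolation=cv2.INTER_CUBIC)
A,B=f(A),f(B);im=np.zeros((600,800,3),np.uint8);im[:A.shape[0],:A.shape[1]]=A;im[:B.shape[0],400:400+B.shape[1]]=B
cv2.imwrite('pics/crop1.png',im[:,:,::-1])
E
```

```text
(no output)
```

View pics/crop1.png

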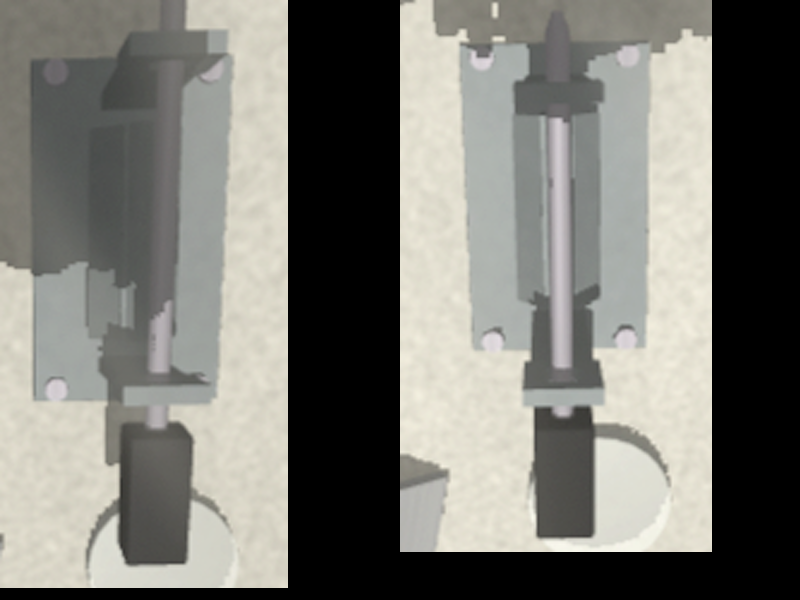

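```bash
python3 - <<'E'
from h import *
np.set_printoptions(precision=4,suppress=True)
a=load('w2');b=load('w3')
A=lambda p:np.array(p)/2.4+[280,0]
B=lambda p:(np.array(p)-[400,0])/2.4+[220,90]
c3=onz(b,B([(460,42),(650,43),(646,348),(472,350)]),.008);c2=onz(a,A([(32,60),(232,57),(218,401),(33,401)]),.008)
s3=onz(b,B([(481,60),(628,56),(626,338),(493,341)]),.008);s2=onz(a,A([(56,71),(211,70),(204,389),(56,389)]),.008)
for n,q in(('c3',c3),('c2',c2),('s3',s3)):
    print(n,q.mean(0),[np.linalg.norm(q[i]-q[(i+1)%4]) for i in range(4)]);
    for i,j in((3,0),(2,1)): d=q[j]-q[i];print('  yaw',np.degrees(np.arctan2(d[1],d[0])))
for n,p,q in[('pl_near_L',(125,388),(524,391)),('pl_near_R',(214,388),(604,391)),('shank near plate',(158,370),(562,368)),('shank',(172,62),(559,117)),('hL',(124,437),(536,425)),('hR',(190,437),(592,425)),('hl',(127,562),(538,537)),('hr',(187,562),(594,537)),('cTL',(32,60),(460,42)),('cBL',(33,401),(472,350))]:
    print(n,*tri(a,A(p),b,B(q)))
E
```

```text
c3 [0.558  0.0486 0.008 ] [np.float64(0.09949019519918974), np.float64(0.16926400771326972), np.float64(0.10040699454461663), np.float64(0.1710079598988231)]
  yaw 90.76876827007385
  yaw 91.08566794368306
c2 [0.5578 0.048  0.008 ] [np.float64(0.09872351067097809), np.float64(0.17074499993704517), np.float64(0.10124178750502608), np.float64(0.169363971587753)]
  yaw 90.74279540882364
  yaw 91.58459157134612
s3 [0.558  0.0475 0.008 ] [np.float64(0.0773523134504286), np.float64(0.15659739088512184), np.float64(0.07651703982028046), np.float64(0.1564293002420763)]
  yaw 91.35572863876371
  yaw 91.05012824891493
pl_near_L [ 0.5417 -0.0132  0.1267] 0.0003277520302626151
pl_near_R [ 0.5769 -0.0126  0.1289] 0.0007008149308981115
shank near plate [ 0.5581 -0.0081  0.1112] 0.001485839150519843
shank [0.555  0.1057 0.1305] 0.003539666046121713
hL [ 0.5459 -0.038   0.1067] 0.0022856170154708652
hR [ 0.5727 -0.0364  0.1115] 8.203262854982341e-05
hl [ 0.5474 -0.0924  0.1151] 0.0006271024085553586
hr [ 0.574  -0.0923  0.1153] 0.0005394358431180793
cTL [0.5066 0.1338 0.0023] 0.0007307579771662973
cBL [ 0.509  -0.037   0.0079] 0.00023315806758658443
```

Saddle: centre (0.558, 0.048), yaw about 91.1°, and the base sides (99–101 × 170 mm) agree with the text. The handle is centred near (0.560, -0.065, 0.101), with the rod tip tilted up about 3.3°. I'll move over the handle.

Call:
{"api": "apply_moves", "payload": {"plan": [[0,0,0.3,0.1,-1,-0.5,1],[0,0,0,0.1,-1,-0.5,1],[0,0,0,0.1,-1,-0.5,1],[0,0,0,0.1,-1,-0.5,1],[0,0,0,0,-0.18,-0.9,1],[0,0,0,0,0,-0.9,1],[0,0,0,0,0,-0.9,1],[0,0,0,0,0,-0.8,1],[0,0,0,0,0,-0.6,1],[0,0,0,0,0,0,1],[0,0,0,0,0,0,1],[0,0,0,0,0,0,1]]}}

```text
clock: 4.3
eef_pos: [0.5612, -0.0603, 0.1521]
orientation: [2.193, 2.247, 0.002]
ft_force: [0.2, -0.1, 0.4]
gripper_width: 0.0857
grasp_force: 0.0
```

```bash
python3 - <<'E'
from h import *
cap('wrist','w4');s=arm.state();print(s['eef_pos'],s['orientation'],s['ft_force'])
E
```

```text
[ 0.56145403 -0.06011601  0.15236864] [2.19275519 2.24674121 0.00261644] [ 0.75899785 -0.22216278  0.08486054]
```

View pics/w4.png

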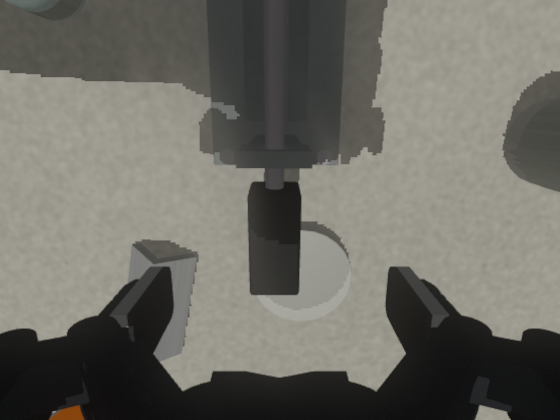

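The handle sits centred between the fingers at (275,240), clear of the plate. I'll lower and grip.

Call:
{"api": "apply_moves", "payload": {"plan": [[0,0,0,-0.04,0,-0.8,1],[0,0,0,0,0,-0.8,1],[0,0,0,0,0,-0.75,1],[0,0,0,0,0,0,1],[0,0,0,0,0,0,1],[0,0,0,0,0,0,0],[0,0,0,0,0,0,0],[0,0,0,0,0,0,0],[0,0,0,0,0,0,0],[0,0,0,0,0,0,0],[0,0,0,0,0,0,0],[0,0,0,0,0,0,0]], "force": 60}}

```text
clock: 5.35
eef_pos: [0.5602, -0.0596, 0.0806]
orientation: [2.193, 2.248, 0.001]
ft_force: [-0.5, -0.4, 6.1]
gripper_width: 0.0279
grasp_force: 60.6
```

Call:
{"api": "apply_moves", "payload": {"plan": [[0,0,0,0,0,0,0],[0,0,0,0,0,0,0],[0,0,0,0,0,0,0]]}}

```text
clock: 5.6
eef_pos: [0.5602, -0.0596, 0.0806]
orientation: [2.193, 2.248, 0.001]
ft_force: [-0.1, 0.2, 5.3]
gripper_width: 0.0272
grasp_force: 60.6
```

Call:
{"api": "apply_moves", "payload": {"plan": [[0,0,0,0,0,0.07,0],[0,0,0,0,0,0,0],[0,0,0,0,0,0,0]]}}

```text
clock: 5.85
eef_pos: [0.5595, -0.0596, 0.0814]
orientation: [-2.193, -2.249, 0.001]
ft_force: [0.0, -0.5, -2.8]
gripper_width: 0.0276
grasp_force: 59.5
```

Call:
{"api": "apply_moves", "payload": {"plan": [[0,0,0,0.01,-0.5,-0.025,0],[0,0,0,0.01,-0.5,-0.025,0],[0,0,0,0,0,0,0]]}}

```text
clock: 6.1
eef_pos: [0.56, -0.0912, 0.0797]
orientation: [-2.194, -2.248, 0.002]
ft_force: [0.8, -0.0, -2.8]
gripper_width: 0.0271
grasp_force: 59.7
```

Call:
{"api": "apply_moves", "payload": {"plan": [[0,0,0,0.02,-0.7,-0.04,0],[0,0,0,0.02,-0.7,-0.04,0],[0,0,0,0.02,-0.7,-0.04,0],[0,0,0,0.02,-0.7,-0.04,0],[0,0,0,0,0,0,0]]}}

```text
clock: 6.52
eef_pos: [0.5624, -0.1761, 0.075]
orientation: [-2.196, -2.246, 0.001]
ft_force: [0.3, 0.2, -1.8]
gripper_width: 0.0268
grasp_force: 59.8
```

Call:
{"api": "apply_moves", "payload": {"plan": [[0,0,0,0.02,-0.7,-0.04,0],[0,0,0,0.02,-0.7,-0.04,0],[0,0,0,0.02,-0.7,-0.02,0],[0,0,0,0.02,-0.7,0,0],[0,0,0,0,-0.5,0,0],[0,0,0,0,0,0,0],[0,0,0,0,0,0,0]]}}

```text
clock: 7.1
eef_pos: [0.565, -0.2725, 0.0723]
orientation: [-2.194, -2.247, -0.0]
ft_force: [-0.7, 0.1, -1.3]
gripper_width: 0.0278
grasp_force: 59.8
```

```bash
python3 - <<'E'
from h import *
w=cap('wrist','w5');c=cap('scene');s=arm.state();print(s['eef_pos'],s['orientation'],s['ft_force'],s['gripper_width'])
p=proj(c,[.56,-.2,.1])[0].astype(int);x,y=p
C=c['color'][max(0,y-90):y+90,max(0,x-100):x+140]
C=cv2.resize(C,None,fx=1.6,fy=1.6);W=cv2.resize(w['color'],(400,300));im=np.zeros((300,800,3),np.uint8);im[:,:400]=W;im[:C.shape[0],400:400+C.shape[1]]=C[:300]
cv2.imwrite('pics/m1.png',im[:,:,::-1]);print(p)
E
```

```text
[ 0.56513648 -0.27162606  0.07247122] [-2.19251504e+00 -2.24906787e+00 -2.73718911e-04] [ 0.98874491 -0.38145878 -0.10290551] 0.027614223630298654
[186 217]
```

View pics/m1.png

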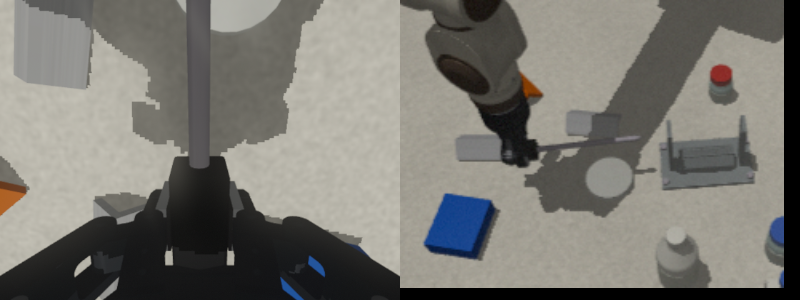

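The rod is free of both eyelets: in the scene crop its tip is at (638,137) and the handle is in the gripper. Next I check the rod's tilt and where the slide box and dish are.

```bash
python3 - <<'E'
from h import *
np.set_printoptions(precision=4,suppress=True)
c=load('scene');o,d=ray(c,[(400-400+238)/1.6+86,137/1.6+127]);d=d[0]
n=np.array([np.cos(np.radians(1.7)),np.sin(np.radians(1.7)),0]);t=n@(np.array([.565,-.272,0])-o)/(n@d);print('tip',o+t*d)
w=load('w1');print('box',onz(w,[(415,190),(497,210),(475,272),(403,258)],.035))
w=load('w2');print('dish',onz(w,[(316,235),(379,235),(347,265),(347,205)],.012))
# angle a2 outlines two views
a,b=load('w2'),load('w3')
s,t=load('scene0'),load('top0')
print('wash top',tri(s,(258,274),t,(298,148)))
E
```

```text
tip [ 0.5589 -0.0668  0.1074]
box [[ 0.6153 -0.3287  0.035 ]
 [ 0.7198 -0.3542  0.035 ]
 [ 0.7048 -0.4384  0.035 ]
 [ 0.6089 -0.4185  0.035 ]]
dish [[ 0.5403 -0.1301  0.012 ]
 [ 0.6267 -0.1301  0.012 ]
 [ 0.5851 -0.1748  0.012 ]
 [ 0.5807 -0.0875  0.012 ]]
wash top (array([ 0.773 , -0.0105,  0.155 ]), np.float64(0.00011985795490103562))
```

Call:
{"api": "apply_moves", "payload": {"plan": [[-0.19,0,0,0.79,0.22,0,0],[-0.19,0,0,0.79,0.22,0,0],[-0.19,0,0,0.79,0.22,0,0],[-0.19,0,0,0.79,0.22,0,0],[0,0,0,0,0,-0.6,0],[0,0,0,0,0,-0.6,0],[0,0,0,0,0,-0.5,0],[0,0,0,0,0,0,0],[0,0,0,0,0,0,0]]}}

```text
clock: 7.95
eef_pos: [0.6594, -0.2449, 0.021]
orientation: [2.161, 2.218, -0.075]
ft_force: [-0.4, 0.9, -0.4]
gripper_width: 0.0273
grasp_force: 60.0
```

Call:
{"api": "apply_moves", "payload": {"plan": [[0,0,0,0,0,-0.2,0],[0,0,0,0,0,-0.1,0],[0,0,0,0,0,-0.1,0],[0,0,0,0,0,0,0],[0,0,0,0,0,0,0]]}}

```text
clock: 8.37
eef_pos: [0.6599, -0.2463, 0.0097]
orientation: [2.161, 2.215, -0.073]
ft_force: [-0.1, -0.6, -1.6]
gripper_width: 0.0272
grasp_force: 60.0
```

```bash
python3 - <<'E'
from h import *
np.set_printoptions(precision=4,suppress=True)
c=cap('scene');w=cap('wrist');s=arm.state();print(s['eef_pos'],s['orientation'],s['ft_force'],s['torque'],s['joint_positions'])
C=cv2.resize(c['color'][170:320,90:310],None,fx=1.8,fy=1.8);W=cv2.resize(w['color'],(400,300));im=np.zeros((300,800,3),np.uint8);im[:,:400]=W;im[:270,400:796]=C
cv2.imwrite('pics/m2.png',im[:,:,::-1])
E
```

```text
[ 0.6601 -0.2463  0.01  ] [ 2.1605  2.2148 -0.0731] [-0.1109 -0.4477 -0.4723] [ 0.0804 -0.0425 -0.0511] [-0.3318  0.4541  0.1932  1.2878 -0.0627  1.2134]
```

View pics/m2.png

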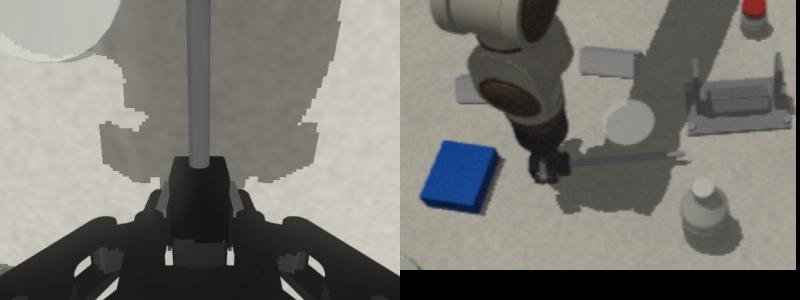

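The rod is held low over the clear bench. In the crop the tip is at (685,155), clear of the dish and the white bottle. I'll lower it and let go.

Call:
{"api": "apply_moves", "payload": {"plan": [[0,0,0,0,0,-0.1,0],[0,0,0,0,0,-0.1,0],[0,0,0,0,0,-0.08,0],[0,0,0,0,0,0,0],[0,0,0,0,0,0,0]]}}

```text
clock: 8.88
eef_pos: [0.6598, -0.2462, 0.001]
orientation: [2.161, 2.215, -0.074]
ft_force: [0.3, -0.2, -0.8]
gripper_width: 0.0273
grasp_force: 60.1
```

Call:
{"api": "apply_moves", "payload": {"plan": [[0,0,0,0,0,0,0.42],[0,0,0,0,0,0,0.42],[0,0,0,0,0,0,0.45],[0,0,0,0,0,0,0.5],[0,0,0,0,0,0,0.55],[0,0,0,0,0,0,0.55],[0,0,0,0,0,0,0.55]]}}

```text
clock: 9.47
eef_pos: [0.66, -0.2462, 0.0012]
orientation: [2.16, 2.215, -0.073]
ft_force: [0.7, -0.6, -0.5]
gripper_width: 0.047
grasp_force: 0.0
```

Call:
{"api": "apply_moves", "payload": {"plan": [[0,0,0,0,0,0.7,0.55],[0,0,0,0,0,1,0.55],[0.25,0,0,0,0,1,1],[0.25,0,0,0,0,1,1],[0.26,0,0,-0.95,0.4,0.5,1],[0,0,0,-0.95,0.4,0.5,1],[0,0,0,-0.95,0.4,0.5,1],[0,0,0,-0.95,0.4,0.5,1],[0,0,0,-0.95,0.4,0.5,1],[0,0,0,-0.95,0.4,0.5,1],[0,0,0,-0.95,0.4,0.5,1],[0,0,0,0,0,0,1]]}}

```text
clock: 10.47
eef_pos: [0.4576, -0.161, 0.2217]
orientation: [2.19, 2.246, 0.003]
ft_force: [-0.1, -0.4, 0.1]
gripper_width: 0.0854
grasp_force: 0.0
```

Call:
{"api": "apply_moves", "payload": {"plan": [[0,0,0,0,0,0,1],[0,0,0,0,0,0,1],[0,0,0,0,0,0,1]]}}

```text
clock: 10.72
eef_pos: [0.4609, -0.1624, 0.2164]
orientation: [-2.193, -2.248, 0.001]
ft_force: [-0.2, 0.7, -0.2]
gripper_width: 0.0854
grasp_force: 0.0
```

```bash
cat >> h.py <<'E'
def tcpyaw(s): r=s['orientation'];return np.degrees(2*np.arctan2(r[1],r[0]))%360
def angle(c,near,z=.006):
    """outline vertices (px and world at z) of the neutral grey blob nearest pixel near"""
    im=c['color'].astype(int);rb=im[:,:,0]-im[:,:,2];v=im.sum(2)
    m=((rb*3<0.045*v)&(v>120)).astype(np.uint8)
    m=cv2.morphologyEx(m,cv2.MORPH_OPEN,np.ones((3,3)));m=cv2.morphologyEx(m,cv2.MORPH_CLOSE,np.ones((5,5)))
    cs,_=cv2.findContours(m,cv2.RETR_EXTERNAL,cv2.CHAIN_APPROX_NONE)
    cs=[k for k in cs if cv2.contourArea(k)>600]
    k=max(cs,key=lambda k:cv2.pointPolygonTest(k,tuple(map(float,near)),True))
    h=cv2.approxPolyDP(cv2.convexHull(k),4,True)[:,0];return h,onz(c,h,z),k,m
E
python3 - <<'E'
from h import *
np.set_printoptions(precision=4,suppress=True)
w=cap('wrist','w6');s=arm.state();print(s['eef_pos'],tcpyaw(s),s['orientation'])
n=proj(w,[.454,-.162,.02])[0];print(n)
im=w['color'];print([im[int(n[1])+i,int(n[0])+j] for i,j in((0,0),(0,10),(0,-10),(0,90))])
try:
  h,p,k,m=angle(w,n);print(h.tolist(),p)
except Exception as e:print(e)
E
```

```text
[ 0.4608 -0.1624  0.2161] 91.42916171594123 [-2.1926 -2.248   0.0011]
[271.2414 181.3639]
[array([112, 112, 109], dtype=uint8), array([107, 107, 104], dtype=uint8), array([111, 110, 108], dtype=uint8), array([134, 132, 122], dtype=uint8)]
[[309, 135], [289, 230], [261, 233], [238, 220], [255, 126]] [[ 0.4894 -0.1182  0.006 ]
 [ 0.4733 -0.2157  0.006 ]
 [ 0.4442 -0.2198  0.006 ]
 [ 0.4202 -0.2062  0.006 ]
 [ 0.437  -0.1111  0.006 ]]
```

View pics/w6.png

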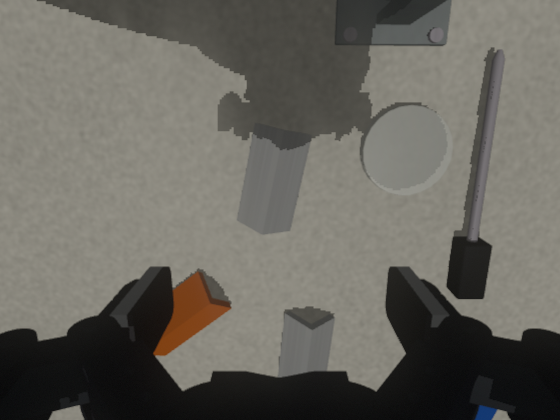

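The angle a2 mask has its corners on the outline: far-right (309,135), near-right (289,230), near-left (238,220), far-left (255,126). On the bench that is 54 × 98 mm, centre (0.455, -0.163), yaw 80.3°. The rod lies at right, from (497,60) to (468,265).

Things that could be mistaken for it: the orange offcut at (195,315), the second silver angle at (305,340), and the shadow. I choose the silver blob at (272,180), and this picture is itself the close check.

Call:
{"api": "apply_moves", "payload": {"plan": [[0,0,-0.75,-0.19,0,-0.9,1],[0,0,-0.75,0,0,-0.9,1],[0,0,-0.72,0,0,-0.9,1],[0,0,0,0,0,-0.9,1],[0,0,0,0,0,-0.9,1],[0,0,0,0,0,-0.8,1],[0,0,0,0,0,-0.8,1],[0,0,0,0,0,-0.5,1],[0,0,0,0,0,-0.3,1],[0,0,0,0,0,-0.1,1],[0,0,0,0,0,0,1],[0,0,0,0,0,0,1]]}}

```text
clock: 11.77
eef_pos: [0.4552, -0.1624, 0.0078]
orientation: [2.4, 2.026, 0.0]
ft_force: [-0.0, -0.4, 0.3]
gripper_width: 0.0855
grasp_force: 0.0
```

```bash
python3 - <<'E'
from h import *
np.set_printoptions(precision=4,suppress=True)
w=cap('wrist');s=arm.state();print(s['eef_pos'],tcpyaw(s),s['ft_force'])
E
```

```text
[ 0.4555 -0.1624  0.0082] 80.33270547924769 [-0.2546 -0.8809  0.0332]
```

Call:
{"api": "apply_moves", "payload": {"plan": [[0,0,0,0,0,-0.2,1],[0,0,0,0,0,-0.13,1],[0,0,0,0,0,0,0.75],[0,0,0,0,0,0,0.65],[0,0,0,0,0,0,0.5],[0,0,0,0,0,0,0.5],[0,0,0,0,0,0,0.5],[0,0,0,0,0,0,0.5]], "force": 45}}

```text
clock: 12.48
eef_pos: [0.4549, -0.1622, -0.0021]
orientation: [2.4, 2.026, 0.001]
ft_force: [-2.4, 1.4, 5.4]
gripper_width: 0.0536
grasp_force: 46.4
```

Call:
{"api": "apply_moves", "payload": {"plan": [[0,0,0,0,0,0,0.5],[0,0,0,0,0,0,0.5]]}}

```text
clock: 12.65
eef_pos: [0.4549, -0.1622, -0.0021]
orientation: [2.4, 2.026, 0.001]
ft_force: [-1.9, 1.1, 5.8]
gripper_width: 0.0533
grasp_force: 46.4
```

Call:
{"api": "apply_moves", "payload": {"plan": [[0,0,0,0,0,0,0.76],[0,0,0,0,0,0,0.76],[0,0,0,0,0,0,0.76],[0,0,0,0,0,0,0.76]]}}

```text
clock: 12.98
eef_pos: [0.4547, -0.1622, -0.0029]
orientation: [-2.401, -2.026, 0.0]
ft_force: [0.3, 0.1, 0.3]
gripper_width: 0.0647
grasp_force: 0.0
```

Call:
{"api": "apply_moves", "payload": {"plan": [[0,0,0,0,0,-0.1,0.76],[0,0,0,0,0,0,0.76],[0,0,0,0,0,0,0.76]]}}

```text
clock: 13.23
eef_pos: [0.4546, -0.1621, -0.006]
orientation: [-2.4, -2.026, 0.0]
ft_force: [0.2, -0.1, 0.5]
gripper_width: 0.065
grasp_force: 0.0
```

```bash
python3 - <<'E'
from h import *
np.set_printoptions(precision=4,suppress=True)
w=cap('wrist','w7');s=arm.state();print(s['eef_pos'],tcpyaw(s),s['ft_force'],s['gripper_width'])
E
```

```text
[ 0.4546 -0.1621 -0.0059] 80.3332965811494 [ 0.095   0.1767 -0.3803] 0.0647829551391526
```

View pics/w7.png

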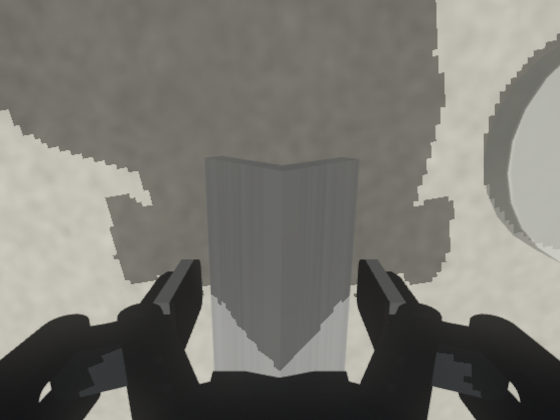

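The angle lies centred and parallel between the open fingers, with its edges at x≈210 and 352. The first squeeze was too high, so I close again from here, 4 mm lower.

Call:
{"api": "apply_moves", "payload": {"plan": [[0,0,0,0,0,0,0.7],[0,0,0,0,0,0,0.66],[0,0,0,0,0,0,0.6],[0,0,0,0,0,0,0.5],[0,0,0,0,0,0,0.5],[0,0,0,0,0,0,0.5],[0,0,0,0,0,0,0.5]]}}

```text
clock: 13.87
eef_pos: [0.4555, -0.1626, -0.0036]
orientation: [2.399, 2.025, 0.002]
ft_force: [-4.1, 1.3, 18.2]
gripper_width: 0.0536
grasp_force: 49.2
```

Call:
{"api": "apply_moves", "payload": {"plan": [[0,0,0,0,0,0.2,0.45],[0,0,0,0,0,0.3,0.45],[0,0,0,0,0,0.6,0.45],[0,0,0,0,0,1,0.45],[0,0,0,0,0,1,0.45],[0,0,0,0,0,1,0.45],[0,0,0,0,0,1,0.45],[0,0,0,0,0,0.6,0.45],[0,0,0,0,0,0,0.45],[0,0,0,0,0,0,0.45]]}}

```text
clock: 14.7
eef_pos: [0.4551, -0.1623, 0.166]
orientation: [2.4, 2.025, 0.001]
ft_force: [0.1, -0.3, -2.5]
gripper_width: 0.0537
grasp_force: 47.8
```

Call:
{"api": "apply_moves", "payload": {"plan": [[0,0,0.3,0.43,0.88,0,0.45],[0,0,0.3,0.43,0.88,0,0.45],[0,0,0.3,0.43,0.88,0,0.45],[0,0,0.3,0.43,0.88,0,0.45],[0,0,0.3,0.43,0.88,0,0.45],[0,0,0.3,0.43,0.88,0,0.45],[0,0,0.3,0.43,0.88,0,0.45],[0,0,0.06,0.43,0.88,0,0.45],[0,0,0,0,0,0,0.45],[0,0,0,0,0,0,0.45],[0,0,0,0,0,0,0.45]]}}

```text
clock: 15.62
eef_pos: [0.5572, 0.0489, 0.1637]
orientation: [-2.198, -2.243, 0.004]
ft_force: [0.8, 0.1, -1.8]
gripper_width: 0.0532
grasp_force: 47.8
```

```bash
python3 - <<'E'
from h import *
np.set_printoptions(precision=4,suppress=True)
w=cap('wrist','w8');s=arm.state();print(s['eef_pos'],tcpyaw(s),s['ft_force'],s['gripper_width'])
E
```

```text
[0.5572 0.0485 0.1641] 91.10905886174282 [-0.1681  0.4418 -1.7068] 0.0532920695310709
```

View pics/w8.png

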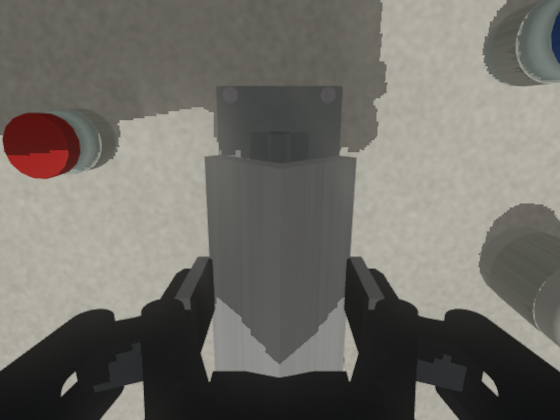

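The angle is held level over the saddle. The far screws are at (231,95) and (328,95), and the angle's far apex is at (282,163).

```bash
python3 - <<'E'
from h import *
np.set_printoptions(precision=4,suppress=True)
w=load('w8')
print('apex far',onz(w,[(282,163)],.1641+.0036+.034)); print('corners far',onz(w,[(206,157),(355,158)],.1641+.0036+.006)); print('screws',onz(w,[(231,95),(328,95)],.008)); print('base far edge',onz(w,[(217,87),(342,87)],.008))
E
```

```text
apex far [[0.558  0.101  0.2017]]
corners far [[0.53   0.0986 0.1737]
 [0.5853 0.0994 0.1737]]
screws [[0.5178 0.1262 0.008 ]
 [0.5948 0.1279 0.008 ]]
base far edge [[0.5068 0.132  0.008 ]
 [0.6055 0.1341 0.008 ]]
```

Call:
{"api": "apply_moves", "payload": {"plan": [[0,0,0,0,-0.05,-0.6,0.45],[0,0,0,0,0,-0.9,0.45],[0,0,0,0,0,-0.9,0.45],[0,0,0,0,0,-0.8,0.45],[0,0,0,0,0,-0.7,0.45],[0,0,0,0,0,-0.4,0.45],[0,0,0,0,0,-0.2,0.45],[0,0,0,0,0,0,0.45],[0,0,0,0,0,0,0.45]]}}

```text
clock: 16.42
eef_pos: [0.5583, 0.0472, 0.0312]
orientation: [2.2, 2.242, 0.001]
ft_force: [0.5, -0.5, -0.7]
gripper_width: 0.0532
grasp_force: 47.8
```

Call:
{"api": "apply_moves", "payload": {"plan": [[0,0,0,0,0,-0.1,0.45],[0,0,0,0,0,-0.05,0.45],[0,0,0,0,0,0,0.45]]}}

```text
clock: 16.67
eef_pos: [0.5582, 0.0476, 0.0262]
orientation: [2.199, 2.243, 0.001]
ft_force: [0.1, -0.6, -1.2]
gripper_width: 0.0533
grasp_force: 47.8
```

Call:
{"api": "apply_moves", "payload": {"plan": [[0,0,0,0,0,-0.07,0.45],[0,0,0,0,0,-0.05,0.45],[0,0,0,0,0,0,0.45],[0,0,0,0,0,0,0.45]]}}

```text
clock: 17.0
eef_pos: [0.5584, 0.0476, 0.0251]
orientation: [2.198, 2.242, 0.003]
ft_force: [-8.3, -0.5, 19.0]
gripper_width: 0.053
grasp_force: 49.3
```

Call:
{"api": "apply_moves", "payload": {"plan": [[0,0,0,-0.08,0,0.02,0.45],[0,0,0,0,0,0,0.45],[0,0,0,0,0,0,0.45]]}}

```text
clock: 17.25
eef_pos: [0.5563, 0.0476, 0.0237]
orientation: [2.198, 2.243, 0.002]
ft_force: [-0.1, 0.2, 6.8]
gripper_width: 0.0537
grasp_force: 48.4
```

Call:
{"api": "apply_moves", "payload": {"plan": [[0,0,0,0,0,-0.05,0.45],[0,0,0,0,0,0,0.45],[0,0,0,0,0,0,0.45]]}}

```text
clock: 17.5
eef_pos: [0.5566, 0.0477, 0.0235]
orientation: [2.198, 2.242, 0.003]
ft_force: [-3.6, -0.2, 16.3]
gripper_width: 0.0532
grasp_force: 49.0
```

Call:
{"api": "apply_moves", "payload": {"plan": [[0,0,0,0,0,0.03,0.45],[0,0,0,0,0,0,0.66],[0,0,0,0,0,0,0.7],[0,0,0,0,0,0,0.75],[0,0,0,0,0,0,0.8],[0,0,0,0,0,0,0.8],[0,0,0,0,0,0,0.8],[0,0,0,0,0,0,0.8]]}}

```text
clock: 18.17
eef_pos: [0.5554, 0.0475, 0.022]
orientation: [-2.199, -2.243, 0.0]
ft_force: [-0.5, 1.0, -0.5]
gripper_width: 0.068
grasp_force: 0.0
```

```bash
python3 - <<'E'
from h import *
np.set_printoptions(precision=4,suppress=True)
w=cap('wrist','w9');s=arm.state();print(s['eef_pos'],tcpyaw(s),s['ft_force'],s['gripper_width'])
n=proj(w,s['eef_pos']+[0,.03,.03])[0]
h,p,k,m=angle(w,n,.031);print(h.tolist(),p)
E
```

```text
[0.5555 0.0475 0.0221] 91.12924996399323 [ 0.3273 -0.3272  0.728 ] 0.06793526332002149
[[466, 76], [432, 320], [363, 384], [196, 385], [147, 305], [112, 75], [161, 61], [402, 61]] [[ 0.6207  0.1275  0.031 ]
 [ 0.622   0.0298  0.031 ]
 [ 0.5954 -0.0036  0.031 ]
 [ 0.5201 -0.0057  0.031 ]
 [ 0.5011  0.0344  0.031 ]
 [ 0.4959  0.1252  0.031 ]
 [ 0.5135  0.1302  0.031 ]
 [ 0.5976  0.1319  0.031 ]]
```

View pics/w9.png

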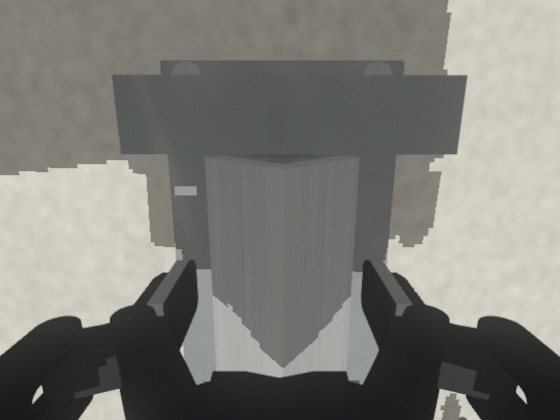

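The angle sits on the ridge between the plates, with its far corners at (206,157) and (359,158) and its far apex at (285,165). It is symmetric and level. I have one picture view left, so I go by numbers from here.

```bash
python3 - <<'E'
from h import *
np.set_printoptions(precision=4,suppress=True)
w=load('w9')
print('corners',onz(w,[(206,157),(359,158)],.031),'apex',onz(w,[(285,165)],.059),onz(w,[(284,364)],.059))
print('plate top',onz(w,[(113,75),(466,75),(121,153),(458,153)],.126))
E
```

```text
corners [[0.5281 0.0971 0.031 ]
 [0.5853 0.0979 0.031 ]] apex [[0.5572 0.0989 0.059 ]] [[0.5586 0.0289 0.059 ]]
plate top [[0.5379 0.1179 0.126 ]
 [0.5744 0.1187 0.126 ]
 [0.5379 0.1099 0.126 ]
 [0.5748 0.1107 0.126 ]]
```

Call:
{"api": "apply_moves", "payload": {"plan": [[0,0,0,0,0,0.4,0.85],[0,0,0,0,0,0.8,0.9],[0,0,0,0,0,1,1],[0,0,0,0,0,1,1],[0,0,0,0,0,1,1],[0,0,0,0,0,1,1],[0,0,0,-0.15,-0.98,0.6,1],[0,0,0,-0.15,-0.98,0.6,1],[0,0,0,-0.15,-0.98,0,1],[0,0,0,-0.15,-0.98,0,1],[0,0,0,-0.15,-0.98,0,1],[0,0,0,-0.15,-0.98,0,1]]}}

```text
clock: 19.22
eef_pos: [0.5281, -0.1302, 0.2155]
orientation: [2.198, 2.243, 0.001]
ft_force: [1.2, -0.5, -0.0]
gripper_width: 0.0855
grasp_force: 0.0
```

Call:
{"api": "apply_moves", "payload": {"plan": [[0,0,0,-0.15,-0.98,0,1],[0,0,0,-0.15,-0.98,0,1],[0,0,0,-0.15,-0.98,0,1],[0,0,0,-0.15,-0.98,0,1],[0,0,0,-0.15,-0.98,0,1],[0,0,0,-0.15,-0.98,0,1],[0,0,0,-0.15,-0.98,0,1],[0,0,0,-0.15,-0.98,0,1],[0,0,0,0,0,0,1],[0,0,0,0,0,0,1],[0,0,0,0,0,0,1]]}}

```text
clock: 20.13
eef_pos: [0.4925, -0.3638, 0.2147]
orientation: [2.2, 2.243, 0.0]
ft_force: [0.2, 0.8, -0.7]
gripper_width: 0.0851
grasp_force: 0.0
```

```bash
python3 - <<'E'
from h import *
np.set_printoptions(precision=4,suppress=True)
w=cap('wrist','w10');s=arm.state();print(s['eef_pos'],tcpyaw(s),s['ft_force'])
n=proj(w,[.495,-.364,.02])[0];print(n)
h,p,k,m=angle(w,n);print(h.tolist(),p)
E
```

```text
[ 0.4927 -0.3634  0.2148] 91.1597058163742 [-0.332   0.5027  0.1827]
[280.7275 182.4568]
[[258, 128], [310, 132], [313, 148], [302, 230], [276, 236], [251, 225]] [[ 0.4722 -0.3142  0.006 ]
 [ 0.5222 -0.3169  0.006 ]
 [ 0.5258 -0.3321  0.006 ]
 [ 0.5182 -0.4164  0.006 ]
 [ 0.4914 -0.4236  0.006 ]
 [ 0.4654 -0.4121  0.006 ]]
```

Call:
{"api": "apply_moves", "payload": {"plan": [[0,0,-0.6,0.09,-0.05,-0.9,1],[0,0,-0.53,0,0,-0.9,1],[0,0,0,0,0,-0.9,1],[0,0,0,0,0,-0.9,1],[0,0,0,0,0,-0.9,1],[0,0,0,0,0,-0.8,1],[0,0,0,0,0,-0.8,1],[0,0,0,0,0,-0.5,1],[0,0,0,0,0,-0.3,1],[0,0,0,0,0,0,1],[0,0,0,0,0,0,1]]}}

```text
clock: 21.1
eef_pos: [0.4956, -0.365, 0.0079]
orientation: [2.306, 2.133, 0.0]
ft_force: [-0.8, 0.6, 0.1]
gripper_width: 0.0854
grasp_force: 0.0
```

```bash
python3 - <<'E'
from h import *
np.set_printoptions(precision=4,suppress=True)
w=cap('wrist','w11');s=arm.state();print(s['eef_pos'],tcpyaw(s),s['ft_force'])
n=proj(w,s['eef_pos']+[0,.03,.02])[0]
h,p,k,m=angle(w,n);print(h.tolist());print(p)
E
```

```text
[ 0.496  -0.3655  0.0086] 85.52352399514346 [-0.0872  0.906   0.6321]
[[345, 153], [337, 363], [328, 371], [285, 377], [227, 371], [219, 357], [207, 155]]
[[ 0.5271 -0.3169  0.006 ]
 [ 0.5206 -0.4165  0.006 ]
 [ 0.5161 -0.4207  0.006 ]
 [ 0.4952 -0.4226  0.006 ]
 [ 0.4676 -0.417   0.006 ]
 [ 0.4647 -0.4089  0.006 ]
 [ 0.4715 -0.3134  0.006 ]]
```

Call:
{"api": "apply_moves", "payload": {"plan": [[0,0,0,0,0,-0.2,1],[0,0,0,0,0,-0.12,1],[0,0,0,0,0,0,0.8],[0,0,0,0,0,0,0.7],[0,0,0,0,0,0,0.6],[0,0,0,0,0,0,0.45],[0,0,0,0,0,0,0.45],[0,0,0,0,0,0,0.45],[0,0,0,0,0,0,0.45]], "force": 45}}

```text
clock: 21.9
eef_pos: [0.4955, -0.3657, -0.0016]
orientation: [2.307, 2.132, 0.0]
ft_force: [-1.1, 1.1, 5.3]
gripper_width: 0.0531
grasp_force: 46.6
```

Call:
{"api": "apply_moves", "payload": {"plan": [[0,0,0,0,0,0.1,0.45],[0,0,0,0,0,0.3,0.45],[0,0,0,0,0,0.8,0.45],[0,0,0,0,0,1,0.45],[0,0,0,0,0,1,0.45],[0,0,0,0,0,1,0.45],[0,0,0,0,0,1,0.45],[0,0,0,0,0,0.8,0.45],[0,0,0,0,0,0,0.45],[0,0,0,0,0,0,0.45]]}}

```text
clock: 22.73
eef_pos: [0.4958, -0.366, 0.1793]
orientation: [2.305, 2.13, 0.001]
ft_force: [-0.3, 0.3, -1.7]
gripper_width: 0.0532
grasp_force: 47.8
```

Call:
{"api": "apply_moves", "payload": {"plan": [[0,0,0.08,0.145,0.98,0,0.45],[0,0,0.08,0.145,0.98,0,0.45],[0,0,0.08,0.145,0.98,0,0.45],[0,0,0.08,0.145,0.98,0,0.45],[0,0,0.08,0.145,0.98,0,0.45],[0,0,0.08,0.145,0.98,0,0.45],[0,0,0.08,0.145,0.98,0,0.45],[0,0,0.08,0.145,0.98,0,0.45],[0,0,0.08,0.145,0.98,0,0.45],[0,0,0.08,0.145,0.98,0,0.45],[0,0,0.08,0.145,0.98,0,0.45],[0,0,0.08,0.145,0.98,0,0.45]]}}

```text
clock: 23.73
eef_pos: [0.5467, -0.0113, 0.1758]
orientation: [-2.214, -2.226, 0.003]
ft_force: [0.7, -0.4, -2.2]
gripper_width: 0.0532
grasp_force: 47.8
```

Call:
{"api": "apply_moves", "payload": {"plan": [[0,0,0.08,0.145,0.98,0,0.45],[0,0,0.08,0.145,0.98,0,0.45],[0,0,0,0,0,0,0.45],[0,0,0,0,0,0,0.45],[0,0,0,0,0,0,0.45]]}}

```text
clock: 24.15
eef_pos: [0.5556, 0.0459, 0.1763]
orientation: [-2.199, -2.242, 0.003]
ft_force: [-0.5, -1.1, -1.4]
gripper_width: 0.0531
grasp_force: 47.9
```

```bash
python3 - <<'E'
from h import *
np.set_printoptions(precision=4,suppress=True)
w=cap('wrist','w12');s=arm.state();z=s['eef_pos'][2];print(s['eef_pos'],tcpyaw(s),s['ft_force'],s['gripper_width'])
im=w['color'].astype(int)
# held angle edges: print row profile and column profile
for r in(180,220):
    g=im[r].sum(1)/3;d=np.abs(np.diff(cv2.GaussianBlur(g.reshape(1,-1).astype(np.float32),(5,1),0)[0]));print(r,[(i,round(float(d[i]),1)) for i in range(180,385) if d[i]>3 and d[i]==d[i-2:i+3].max()])
for c in(225,282,340):
    g=im[:,c].sum(1)/3;d=np.abs(np.diff(g));print(c,[(i,round(float(d[i]),1)) for i in range(70,300) if d[i]>4 and d[i]==d[i-2:i+3].max()])
E
```

```text
[0.5557 0.0454 0.1766] 91.0605864108299 [ 0.0134  0.3334 -1.5776] 0.0533432207997389
180 [(204, 20.5), (351, 22.4)]
220 [(207, 26.1), (349, 24.7)]
225 [(82, 11.3), (146, 18.3), (153, 15.3), (297, 26.7)]
282 [(82, 16.7), (126, 6.0), (131, 11.7), (159, 4.7)]
340 [(82, 13.0), (135, 4.3), (141, 49.0), (152, 32.7), (295, 24.0)]
```

```bash
python3 - <<'E'
from h import *
np.set_printoptions(precision=4,suppress=True)
w=load('w12');p=onz(w,[(202.3,153.5),(352.8,153)],.1766+.0022+.006);print(p,p.mean(0),p[1]-p[0])
E
```

```text
[[0.5268 0.0967 0.1848]
 [0.5831 0.0981 0.1848]] [0.5549 0.0974 0.1848] [0.0563 0.0014 0.    ]
```

Call:
{"api": "apply_moves", "payload": {"plan": [[0,0,0,0.06,0,-0.6,0.45],[0,0,0,0,0,-0.9,0.45],[0,0,0,0,0,-0.9,0.45],[0,0,0,0,0,-0.8,0.45],[0,0,0,0,0,-0.7,0.45],[0,0,0,0,0,-0.4,0.45],[0,0,0,0,0,-0.2,0.45],[0,0,0,0,0,0,0.45],[0,0,0,0,0,0,0.45]]}}

```text
clock: 24.95
eef_pos: [0.5583, 0.0457, 0.0435]
orientation: [2.201, 2.241, 0.001]
ft_force: [-0.1, -0.2, -1.5]
gripper_width: 0.0532
grasp_force: 47.9
```

Call:
{"api": "apply_moves", "payload": {"plan": [[0,0,0,0,0,-0.1,0.45],[0,0,0,0,0,-0.05,0.45],[0,0,0,0,0,0,0.45],[0,0,0,0,0,0,0.45]]}}

```text
clock: 25.28
eef_pos: [0.5588, 0.046, 0.0404]
orientation: [2.199, 2.241, 0.003]
ft_force: [-3.2, -1.0, 8.1]
gripper_width: 0.0538
grasp_force: 48.5
```

Call:
{"api": "apply_moves", "payload": {"plan": [[0,0,0,-0.07,0,0.05,0.45],[0,0,0,0,0,0,0.45],[0,0,0,0,0,-0.1,0.45],[0,0,0,0,0,0,0.45],[0,0,0,0,0,0,0.45]]}}

```text
clock: 25.7
eef_pos: [0.5564, 0.0461, 0.0371]
orientation: [2.2, 2.242, 0.002]
ft_force: [1.2, 0.4, 3.5]
gripper_width: 0.0533
grasp_force: 48.2
```

Call:
{"api": "apply_moves", "payload": {"plan": [[0,0,0,0,0,-0.06,0.45],[0,0,0,0,0,0,0.45],[0,0,0,0,0,0,0.45]]}}

```text
clock: 25.95
eef_pos: [0.5566, 0.0462, 0.0368]
orientation: [2.2, 2.241, 0.003]
ft_force: [-4.5, 0.5, 16.2]
gripper_width: 0.0533
grasp_force: 49.0
```

Call:
{"api": "apply_moves", "payload": {"plan": [[0,0,0,-0.02,0,0.04,0.45],[0,0,0,0,0,0,0.66],[0,0,0,0,0,0,0.7],[0,0,0,0,0,0,0.75],[0,0,0,0,0,0,0.8],[0,0,0,0,0,0,0.8],[0,0,0,0,0,0,0.8]]}}

```text
clock: 26.53
eef_pos: [0.5551, 0.046, 0.0357]
orientation: [-2.2, -2.242, 0.001]
ft_force: [-0.4, -0.3, 0.0]
gripper_width: 0.0682
grasp_force: 0.0
```

```bash
cat >> h.py <<'E'
def seat(w,z,rows=(180,220),cols=(225,340)):
    """held/seated angle's far corners at z: side edges on rows, far end on cols"""
    im=w['color'].astype(np.float32).mean(2);im=cv2.GaussianBlur(im,(3,3),0)
    L,R=[],[]
    for r in range(*rows,4):
        d=np.abs(np.diff(im[r]));L.append((180+np.argmax(d[180:240]),r));R.append((320+np.argmax(d[320:385]),r))
    F=[]
    for a,b in((218,250),(310,342)):
        for c in range(a,b,4):
            d=np.abs(np.diff(im[:,c]));F.append((c,int(145+np.argmax(d[145:172]))))
    return np.array(L),np.array(R),np.array(F)
E
python3 - <<'E'
from h import *
np.set_printoptions(precision=4,suppress=True)
w=cap('wrist','w13');s=arm.state();print(s['eef_pos'],tcpyaw(s),s['ft_force'],s['gripper_width'])
L,R,F=seat(w,0);print(L.tolist(),R.tolist(),F.tolist())
im=w['color'].astype(int).mean(2)
for c in(240,325): print(c,im[140:175,c].astype(int))
print(im[190,190:225].astype(int),im[190,335:375].astype(int))
E
```

```text
[0.5551 0.046  0.0358] 91.08586184328846 [ 0.5756 -0.0973 -0.3187] 0.06833504173248652
[[187, 180], [208, 184], [180, 188], [180, 192], [180, 196], [180, 200], [180, 204], [181, 208], [181, 212], [181, 216]] [[384, 180], [384, 184], [384, 188], [384, 192], [383, 196], [383, 200], [383, 204], [382, 208], [382, 212], [382, 216]] [[218, 149], [222, 149], [226, 148], [230, 148], [234, 148], [238, 149], [242, 150], [246, 150], [310, 151], [314, 151], [318, 150], [322, 150], [326, 149], [330, 149], [334, 148], [338, 148]]
240 [82 82 83 81 75 74 76 77 77 77 87 92 94 94 96 95 93 94 93 95 98 98 97 98
 98 98 98 99 98 98 99 98 99 99 99]
325 [ 83  82  83  81  76  75  77  77  77  77  86  92  93  94  99  96  93  93
  94  95  97  98  98  98  98  98  98  98 100  99  98  99  98  99  99]
[ 87  87  87  86  86  86  86  86  86  86  85  86  86  86  85  86  86  85
  88  97 103 101 101 102 103 103 104 104 104 103 102 101 101 101 101] [100 101 102 102 103 102 101 101 102 102 102 103 104 104 103 102 102 102
 101 100 100  99  93  85  85  85  86  85  86  85  84  85  85  84  85  84
  85  84  84  85]
```

```bash
python3 - <<'E'
from h import *
np.set_printoptions(precision=4,suppress=True)
w=load('w13');im=w['color'].astype(np.float32).mean(2)
for r in(170,190,210,240):
    d=np.abs(np.diff(cv2.GaussianBlur(im,(3,3),0)[r]));l=195+np.argmax(d[195:225]);q=345+np.argmax(d[345:372]);p=onz(w,[(l+.5,r),(q+.5,r)],.0423);print(r,l,q,p.mean(0),p[1,0]-p[0,0])
print(onz(w,[(222,148.5),(338,148.5)],.0423), 'apex far?',[int(v) for v in im[140:175,282]])
w9=load('w9');im=w9['color'].astype(np.float32).mean(2)
for r in(170,190,210,240):
    d=np.abs(np.diff(cv2.GaussianBlur(im,(3,3),0)[r]));l=195+np.argmax(d[195:225]);q=345+np.argmax(d[345:372]);p=onz(w9,[(l+.5,r),(q+.5,r)],.031);print(r,l,q,p.mean(0),p[1,0]-p[0,0])
print([int(v) for v in im[145:175,240]])
E
```

```text
170 207 358 [0.5566 0.0909 0.0423] 0.058005330422799095
190 208 356 [0.5566 0.0831 0.0423] 0.05772875269882172
210 209 355 [0.5568 0.0749 0.0423] 0.05783949265831301
240 211 353 [0.5571 0.0623 0.0423] 0.057606574764552776
[[0.5334 0.0986 0.0423]
 [0.5773 0.0995 0.0423]] apex far? [79, 73, 69, 69, 68, 69, 69, 69, 70, 70, 73, 74, 74, 74, 74, 84, 93, 94, 93, 96, 98, 96, 95, 94, 93, 97, 103, 104, 105, 105, 105, 105, 105, 104, 105]
170 204 358 [0.5564 0.0928 0.031 ] 0.058137187491327125
190 196 357 [0.5549 0.085  0.031 ] 0.061717184304435624
210 207 355 [0.5568 0.0771 0.031 ] 0.05762004005922161
240 208 353 [0.5569 0.0647 0.031 ] 0.057808594244751044
[87, 88, 88, 88, 88, 89, 88, 88, 88, 85, 84, 83, 87, 98, 103, 100, 100, 103, 106, 107, 107, 106, 106, 106, 106, 106, 106, 107, 107, 106]
```

```bash
python3 - <<'E'
from h import *
np.set_printoptions(precision=4,suppress=True)
print(onz(load('w9'),[(240,157.5)],.042),onz(load('w13'),[(240,149.8)],.0533))
E
```

```text
[[0.542  0.0986 0.042 ]] [[0.5414 0.0995 0.0533]]
```

Call:
{"api": "apply_moves", "payload": {"plan": [[0,0,0,0,0,0.4,0.85],[0,0,0,0,0,0.8,0.9],[0,0,0,0,0,1,1],[0,0,0,0,0,1,1],[0,0,0,0,0,1,1],[0,0,0,0,0,1,1],[0,0,0,-0.37,1,0.5,1],[0,0,0,-0.37,1,0.3,1],[0,0,0,-0.37,1,0,1],[0,0,0,-0.37,1,0,1],[0,0,0,-0.37,1,0,1],[0,0,0,-0.37,1,0,1]]}}

```text
clock: 27.58
eef_pos: [0.4879, 0.2273, 0.2172]
orientation: [2.2, 2.242, 0.002]
ft_force: [1.0, -1.3, -0.2]
gripper_width: 0.0856
grasp_force: 0.0
```

Call:
{"api": "apply_moves", "payload": {"plan": [[0,0,0,-0.37,1,0,1],[0,0,0,-0.37,1,0,1],[0,0,0,-0.37,1,0,1],[0,0,0,-0.37,1,0,1],[0,0,0,0,0,0,1],[0,0,0,0,0,0,1],[0,0,0,0,0,0,1]]}}

```text
clock: 28.17
eef_pos: [0.4442, 0.3459, 0.2166]
orientation: [2.199, 2.243, 0.0]
ft_force: [-0.1, -0.5, 0.6]
gripper_width: 0.0854
grasp_force: 0.0
```

```bash
python3 - <<'E'
from h import *
np.set_printoptions(precision=4,suppress=True)
w=cap('wrist','w14');s=arm.state();print(s['eef_pos'],tcpyaw(s),s['joint_positions'])
n=proj(w,[.443,.348,.02])[0];print(n)
h,p,k,m=angle(w,n);print(h.tolist());print(p)
cs,_=cv2.findContours(m,0,2);print([(cv2.boundingRect(c)) for c in cs if cv2.contourArea(c)>600])
E
```

```text
[0.4444 0.3455 0.2165] 91.06294487431698 [ 0.6609  0.1127  0.1751  1.6329 -0.0002  2.2131]
[276.8948 179.6445]
[[301, 128], [309, 225], [285, 236], [257, 230], [245, 134]]
[[0.4652 0.3963 0.006 ]
 [0.4772 0.2983 0.006 ]
 [0.4526 0.2857 0.006 ]
 [0.4233 0.2917 0.006 ]
 [0.4113 0.3895 0.006 ]]
[(328, 359, 72, 31), (406, 268, 42, 60), (111, 267, 49, 60), (245, 128, 65, 109)]
```

Call:
{"api": "apply_moves", "payload": {"plan": [[0,0,0.6,0,-0.05,-0.9,1],[0,0,0.59,0,0,-0.9,1],[0,0,0,0,0,-0.9,1],[0,0,0,0,0,-0.9,1],[0,0,0,0,0,-0.9,1],[0,0,0,0,0,-0.8,1],[0,0,0,0,0,-0.8,1],[0,0,0,0,0,-0.5,1],[0,0,0,0,0,-0.3,1],[0,0,0,0,0,0,1],[0,0,0,0,0,0,1]]}}

```text
clock: 29.13
eef_pos: [0.4447, 0.344, 0.0096]
orientation: [2.082, 2.352, 0.0]
ft_force: [0.2, -0.3, 0.0]
gripper_width: 0.0858
grasp_force: 0.0
```

```bash
python3 - <<'E'
from h import *
np.set_printoptions(precision=4,suppress=True)
w=cap('wrist','w15');s=arm.state();print(s['eef_pos'],tcpyaw(s),s['ft_force'])
n=proj(w,s['eef_pos']+[0,.03,.02])[0]
h,p,k,m=angle(w,n);print(h.tolist());print(p)
E
```

```text
[0.445  0.3445 0.0103] 96.98875597014396 [0.0639 0.6842 0.0141]
[[345, 153], [335, 361], [320, 376], [250, 381], [231, 374], [219, 361], [208, 153]]
[[0.4661 0.3971 0.006 ]
 [0.4785 0.298  0.006 ]
 [0.4726 0.2886 0.006 ]
 [0.4389 0.2815 0.006 ]
 [0.4293 0.2844 0.006 ]
 [0.4229 0.2911 0.006 ]
 [0.4107 0.3903 0.006 ]]
```

Well centred. I'll grip and lift.

Call:
{"api": "apply_moves", "payload": {"plan": [[0,0,0,0,0,-0.2,1],[0,0,0,0,0,-0.18,1],[0,0,0,0,0,0,0.8],[0,0,0,0,0,0,0.7],[0,0,0,0,0,0,0.6],[0,0,0,0,0,0,0.45],[0,0,0,0,0,0,0.45],[0,0,0,0,0,0,0.45],[0,0,0,0,0,0,0.45]], "force": 45}}

```text
clock: 29.93
eef_pos: [0.4444, 0.3447, -0.0017]
orientation: [2.081, 2.353, 0.001]
ft_force: [-1.2, -1.4, 5.6]
gripper_width: 0.0534
grasp_force: 46.7
```

Call:
{"api": "apply_moves", "payload": {"plan": [[0,0,0,0,0,0.1,0.45],[0,0,0,0,0,0.3,0.45],[0,0,0,0,0,0.8,0.45],[0,0,0,0,0,1,0.45],[0,0,0,0,0,1,0.45],[0,0,0,0,0,1,0.45],[0,0,0,0,0,1,0.45],[0,0,0,0,0,0.8,0.45],[0,0,0,0,0,0,0.45],[0,0,0,0,0,0,0.45]]}}

```text
clock: 30.77
eef_pos: [0.4448, 0.345, 0.1792]
orientation: [2.081, 2.353, 0.004]
ft_force: [0.7, -0.3, -2.1]
gripper_width: 0.0532
grasp_force: 47.8
```

Call:
{"api": "apply_moves", "payload": {"plan": [[0,0,-0.118,0.373,-0.99,0,0.45],[0,0,-0.118,0.373,-0.99,0,0.45],[0,0,-0.118,0.373,-0.99,0,0.45],[0,0,-0.118,0.373,-0.99,0,0.45],[0,0,-0.118,0.373,-0.99,0,0.45],[0,0,-0.118,0.373,-0.99,0,0.45],[0,0,-0.118,0.373,-0.99,0,0.45],[0,0,-0.118,0.373,-0.99,0,0.45],[0,0,-0.118,0.373,-0.99,0,0.45],[0,0,-0.118,0.373,-0.99,0,0.45],[0,0,0,0,0,0,0.45],[0,0,0,0,0,0,0.45]]}}

```text
clock: 31.77
eef_pos: [0.5558, 0.046, 0.1757]
orientation: [-2.201, -2.239, 0.003]
ft_force: [-0.7, 0.1, -1.8]
gripper_width: 0.0536
grasp_force: 47.8
```

Call:
{"api": "apply_moves", "payload": {"plan": [[0,0,0,0,0,0,0.45],[0,0,0,0,0,0,0.45]]}}

```text
clock: 31.93
eef_pos: [0.5556, 0.0483, 0.1769]
orientation: [-2.198, -2.244, 0.001]
ft_force: [0.0, -0.4, -1.3]
gripper_width: 0.0531
grasp_force: 47.8
```

```bash
python3 - <<'E'
from h import *
np.set_printoptions(precision=4,suppress=True)
w=cap('wrist','w16');s=arm.state();z=s['eef_pos'][2];print(s['eef_pos'],tcpyaw(s),s['ft_force'],s['gripper_width'])
im=cv2.GaussianBlur(w['color'].astype(np.float32).mean(2),(3,3),0)
P=[]
for r in(170,190,210,240):
    d=np.abs(np.diff(im[r]));l=190+np.argmax(d[190:225]);q=335+np.argmax(d[335:372]);p=onz(w,[(l+.5,r),(q+.5,r)],z+.0082);print(r,l,q,p.mean(0),p[1,0]-p[0,0])
for c in(225,240,325,340):
    d=np.abs(np.diff(im[:,c]));i=[(i,round(float(d[i]),1)) for i in range(130,172) if d[i]>2.5 and d[i]==d[i-2:i+3].max()];print(c,i)
print(onz(w,[(240,154)],z+.002+.017),onz(load('w12'),[(240,154)],.1766+.002+.017))
b=cv2.GaussianBlur(load('w12')['color'].astype(np.float32).mean(2),(3,3),0)
for c in(225,240,325,340):
    d=np.abs(np.diff(b[:,c]));i=[(i,round(float(d[i]),1)) for i in range(130,172) if d[i]>2.5 and d[i]==d[i-2:i+3].max()];print('w12',c,i)
E
```

```text
[0.5557 0.0484 0.1771] 91.20701833824648 [-0.1407 -0.1892 -1.1318] 0.05289895968837342
170 205 353 [0.5558 0.0934 0.1853] 0.05609298683973052
190 206 352 [0.5559 0.0857 0.1853] 0.05618666158140373
210 207 351 [0.5561 0.0777 0.1853] 0.05628326498804248
240 208 349 [0.5562 0.0652 0.1853] 0.056434273932709056
225 [(146, 10.0), (155, 12.7)]
240 [(144, 20.5), (157, 14.9), (162, 2.6)]
325 [(156, 2.7), (161, 2.6)]
340 [(141, 26.1), (155, 26.1)]
[[0.542  0.1005 0.1961]] [[0.5421 0.0981 0.1956]]
w12 225 [(147, 10.0), (153, 12.0)]
w12 240 [(144, 20.4), (155, 14.7), (159, 2.6)]
w12 325 []
w12 340 [(141, 25.6), (152, 23.6)]
```

Call:
{"api": "apply_moves", "payload": {"plan": [[0,0,0,-0.02,-0.05,-0.6,0.45],[0,0,0,0,0,-0.9,0.45],[0,0,0,0,0,-0.9,0.45],[0,0,0,0,0,-0.7,0.45],[0,0,0,0,0,-0.5,0.45],[0,0,0,0,0,-0.3,0.45],[0,0,0,0,0,-0.2,0.45],[0,0,0,0,0,0,0.45],[0,0,0,0,0,0,0.45]]}}

```text
clock: 32.73
eef_pos: [0.5558, 0.0464, 0.0553]
orientation: [2.198, 2.244, 0.001]
ft_force: [0.4, 0.3, -1.5]
gripper_width: 0.0534
grasp_force: 47.8
```

Call:
{"api": "apply_moves", "payload": {"plan": [[0,0,0,0,0,-0.1,0.45],[0,0,0,0,0,-0.05,0.45],[0,0,0,0,0,0,0.45],[0,0,0,0,0,0,0.45]]}}

```text
clock: 33.07
eef_pos: [0.5557, 0.046, 0.0504]
orientation: [2.199, 2.243, 0.0]
ft_force: [0.5, -0.6, -2.1]
gripper_width: 0.0532
grasp_force: 47.8
```

Call:
{"api": "apply_moves", "payload": {"plan": [[0,0,0,0,0.03,-0.07,0.45],[0,0,0,0,0,-0.06,0.45],[0,0,0,0,0,0,0.45],[0,0,0,0,0,0,0.45]]}}

```text
clock: 33.4
eef_pos: [0.5564, 0.0469, 0.048]
orientation: [2.198, 2.242, 0.003]
ft_force: [-1.4, 0.2, 9.7]
gripper_width: 0.053
grasp_force: 48.6
```

Call:
{"api": "apply_moves", "payload": {"plan": [[0,0,0,0,0,-0.04,0.45],[0,0,0,0,0,0,0.45],[0,0,0,0,0,0,0.45]]}}

```text
clock: 33.65
eef_pos: [0.5565, 0.047, 0.0479]
orientation: [2.198, 2.241, 0.004]
ft_force: [-5.3, -1.0, 18.0]
gripper_width: 0.0534
grasp_force: 49.2
```

Seated, with a push of about 18 N. Now release.

Call:
{"api": "apply_moves", "payload": {"plan": [[0,0,0,-0.02,0,0.05,0.45],[0,0,0,0,0,0,0.66],[0,0,0,0,0,0,0.7],[0,0,0,0,0,0,0.75],[0,0,0,0,0,0,0.8],[0,0,0,0,0,0,0.8],[0,0,0,0,0,0,0.8]]}}

```text
clock: 34.23
eef_pos: [0.5547, 0.0469, 0.0462]
orientation: [-2.199, -2.243, 0.001]
ft_force: [-0.3, -0.6, 0.2]
gripper_width: 0.0685
grasp_force: 0.0
```

```bash
python3 - <<'E'
from h import *
np.set_printoptions(precision=4,suppress=True)
w=cap('wrist','w17');s=arm.state();print(s['eef_pos'],tcpyaw(s),s['ft_force'])
im=cv2.GaussianBlur(w['color'].astype(np.float32).mean(2),(3,3),0)
for r in(170,190,210,240):
    d=np.abs(np.diff(im[r]));l=190+np.argmax(d[190:225]);q=335+np.argmax(d[335:372]);p=onz(w,[(l+.5,r),(q+.5,r)],.0536);print(r,l,q,p.mean(0),p[1,0]-p[0,0])
for c in(225,240,325,340):
    d=np.abs(np.diff(im[:,c]));i=[(i,round(float(d[i]),1)) for i in range(125,172) if d[i]>2.5 and d[i]==d[i-2:i+3].max()];print(c,i)
for r in(140,150,157):print(r,onz(w,[(240,r)],.0646))
E
```

```text
[0.5548 0.0469 0.0462] 91.13297284280168 [-1.1018 -0.2607  0.0179]
170 191 359 [0.5534 0.0919 0.0536] 0.06415584029676613
190 208 358 [0.5567 0.0842 0.0536] 0.058161221541642605
210 209 356 [0.5567 0.0761 0.0536] 0.05788973945742615
240 206 358 [0.5568 0.0635 0.0536] 0.061297183377090114
225 [(148, 5.1)]
240 [(142, 2.8), (148, 6.4)]
325 [(143, 2.8), (149, 5.5)]
340 [(149, 5.0)]
140 [[0.5412 0.1038 0.0646]]
150 [[0.5411 0.1004 0.0646]]
157 [[0.5411 0.098  0.0646]]
```

Call:
{"api": "apply_moves", "payload": {"plan": [[0,0,0,0,0,0.4,0.85],[0,0,0,0,0,0.8,0.9],[0,0,0,0,0,1,1],[0,0,0,0,0,1,1],[0,0,0,0,0,1,1],[0,0,0,0,0,1,1],[0,0,0,0,-0.8,0.5,1],[0,0,0,0,-0.8,0,1],[0,0,0,0,0,0,1],[0,0,0,0,0,0,1],[0,0,0,0,0,0,1]]}}

```text
clock: 35.2
eef_pos: [0.5548, -0.0009, 0.2176]
orientation: [-2.2, -2.242, -0.0]
ft_force: [0.5, -0.1, -0.8]
gripper_width: 0.0857
grasp_force: 0.0
```

```bash
python3 - <<'E'
from h import *
w=cap('wrist','w18');print(arm.state()['eef_pos'])
cap('scene','scene1');cap('top','top1')
E
```

```text
[ 0.55473831 -0.00056818  0.21737261]
```

Call:
{"api": "apply_moves", "payload": {"plan": [[0,0,0,0.4,-0.9,0,1],[0,0,0,0.4,-0.9,0,1],[0,0,0,0.4,-0.9,0,1],[0,0,0,0.4,-0.9,0,1],[0,0,0,0.4,-0.9,0,1],[0,0,0,0.4,-0.9,0,1],[0,0,0,0.4,-0.9,0,1],[0,0,0,0.4,-0.9,0,1],[0,0,0,0,0,0,1],[0,0,0,0,0,0,1],[0,0,0,0,0,0,1]]}}

```text
clock: 36.27
eef_pos: [0.6509, -0.2163, 0.2171]
orientation: [-2.198, -2.243, 0.0]
ft_force: [-0.2, 0.7, -0.0]
gripper_width: 0.0854
grasp_force: 0.0
```

```bash
python3 - <<'E'
from h import *
np.set_printoptions(precision=4,suppress=True)
w=cap('wrist','w19');s=arm.state();print(s['eef_pos'],tcpyaw(s))
# handle: very dark blob in upper part
v=w['color'].astype(int).max(2);m=(v<55).astype(np.uint8);m[265:,:]=0
cs,_=cv2.findContours(m,0,2)
for c in cs:
    if cv2.contourArea(c)>300:
        r=cv2.minAreaRect(c);print(cv2.boundingRect(c),r,cv2.approxPolyDP(cv2.convexHull(c),3,True)[:,0].tolist(),onz(w,[r[0]],.028))
n=proj(w,[[.66,-.25,.028],[.655,-.1,.014]]);print(n)
E
```

```text
[ 0.6508 -0.2159  0.2176] 91.18730995610355
(274, 182, 28, 63) ((287.5, 213.0), (62.0, 27.0), 90.0) [[300, 182], [301, 243], [275, 244], [274, 184]] [[ 0.6604 -0.2451  0.028 ]]
[[286.99   217.8985]
 [285.6662  52.6335]]
```

```bash
python3 - <<'E'
from h import *
np.set_printoptions(precision=4,suppress=True)
w=load('w19')
print(onz(w,[(288,244)],.028),onz(w,[(287.5,182)],.0),onz(w,[(275,235),(301,235)],.028))
im=cv2.GaussianBlur(w['color'].astype(np.float32).mean(2),(3,3),0)
for r in range(20,175,20):
    d=np.abs(np.diff(im[r,255:320]));i=[(255+i,round(float(d[i]))) for i in range(2,62) if d[i]>4 and d[i]==d[i-2:i+3].max()];print(r,i)
# stack check in w18
a=load('w18');b=cv2.GaussianBlur(a['color'].astype(np.float32).mean(2),(3,3),0)
n=proj(a,[[.558,.048,.08],[.5567,.098,.0536],[.558,-.002,.0536],[.5575,.098,.0816],[.5585,-.002,.0816]]);print(n)
E
```

```text
[[ 0.6617 -0.2769  0.028 ]] [[ 0.6603 -0.2202  0.    ]] [[ 0.6487 -0.2678  0.028 ]
 [ 0.6742 -0.2672  0.028 ]]
20 [(280, 6), (292, 7)]
40 [(280, 5), (292, 5)]
60 [(281, 5), (292, 4)]
80 [(281, 4), (292, 5)]
100 [(281, 6), (292, 5)]
120 [(281, 6), (292, 6)]
140 [(281, 24), (292, 11), (302, 16), (308, 7)]
160 [(281, 15), (284, 9), (293, 20)]
[[283.4138 134.3531]
 [282.9136  68.5316]
 [281.7355 190.452 ]
 [284.3809  64.3357]
 [282.5808 198.07  ]]
```

```bash
python3 - <<'E'
from h import *
np.set_printoptions(precision=4,suppress=True)
w=load('w19');p=onz(w,[(286.5,30),(287,110),(287.5,160)],.014);print(p);d=p[0]-p[2];print(np.degrees(np.arctan2(d[1],d[0])))
a=load('w18');b=a['color'].astype(int).mean(2)
print('col 262', b[50:80,262].astype(int)); print('col 305',b[50:80,305].astype(int))
print('near 262', b[180:215,262].astype(int)); print('near 305',b[180:215,305].astype(int))
C=a['color'][40:215,215:350];C=cv2.resize(C,None,fx=3.4,fy=3.4,interpolation=cv2.INTER_CUBIC)
cv2.imwrite('pics/stack.png',C[:,:,::-1])
E
```

```text
[[ 0.6552 -0.0816  0.014 ]
 [ 0.6575 -0.1493  0.014 ]
 [ 0.6593 -0.1958  0.014 ]]
92.0261542296751
col 262 [52 53 53 53 52 53 54 52 53 53 53 52 52 53 52 52 52 52 61 64 65 64 64 64
 64 63 64 65 65 65]
col 305 [53 53 54 53 53 52 53 53 53 53 53 54 53 54 54 53 53 54 59 64 65 65 65 65
 65 65 65 65 65 65]
near 262 [110 110 110 110 110 110 111 110 110 111 111 110 111 110 111 109 107 107
 107 107 107 107 107 107 108 108 107 108 107 107 107 107 107  78  59]
near 305 [109 109 109 110 109 109 109 109 109 110 100  80  70  70  75  97 105 105
 105 105 105 105 105 105 106 106 107 107 108 108 108 108 108  79  68]
```

Rod on the bench: handle centre (0.661, -0.248), yaw 92.0°, not knocked. I'll go and grip it.

Call:
{"api": "apply_moves", "payload": {"plan": [[0,0,0.16,0.34,-0.87,-0.5,1],[0,0,0,0,0,-0.9,1],[0,0,0,0,0,-0.9,1],[0,0,0,0,0,-0.9,1],[0,0,0,0,0,-0.9,1],[0,0,0,0,0,-0.9,1],[0,0,0,0,0,-0.8,0.9],[0,0,0,0,0,-0.5,0.8],[0,0,0,0,0,-0.3,0.7],[0,0,0,0,0,0,0.6],[0,0,0,0,0,0,0.6],[0,0,0,0,0,0,0.6]]}}

```text
clock: 37.32
eef_pos: [0.662, -0.243, 0.0214]
orientation: [2.181, 2.258, 0.002]
ft_force: [0.4, -0.0, 1.2]
gripper_width: 0.051
grasp_force: 0.0
```

```bash
python3 - <<'E'
from h import *
np.set_printoptions(precision=4,suppress=True)
w=cap('wrist','w20');s=arm.state();print(s['eef_pos'],tcpyaw(s),s['ft_force'],s['gripper_width'])
im=cv2.GaussianBlur(w['color'].astype(np.float32).mean(2),(3,3),0)
for r in(60,120,180):
    d=np.abs(np.diff(im[r,230:330]));print(r,[(230+i,round(float(d[i]))) for i in range(2,97) if d[i]>4 and d[i]==d[i-2:i+3].max()])
E
```

```text
[ 0.662  -0.2432  0.0215] 91.94947590413257 [ 0.5324 -0.9994  0.6893] 0.051477535195565124
60 [(260, 8), (286, 7)]
120 [(261, 10), (286, 10)]
180 [(261, 8), (285, 10)]
```

Call:
{"api": "apply_moves", "payload": {"plan": [[0,0,0,-0.07,0,-0.3,0.6],[0,0,0,0,0,-0.28,0.6],[0,0,0,0,0,0,0.6],[0,0,0,0,0,0,0.45],[0,0,0,0,0,0,0.3],[0,0,0,0,0,0,0.1],[0,0,0,0,0,0,0.1],[0,0,0,0,0,0,0.1],[0,0,0,0,0,0,0.1],[0,0,0,0,0,0,0.1]], "force": 60}}

```text
clock: 38.2
eef_pos: [0.6591, -0.2432, 0.0021]
orientation: [2.184, 2.259, -0.0]
ft_force: [-0.2, -0.2, 0.5]
gripper_width: 0.0268
grasp_force: 60.2
```

Call:
{"api": "apply_moves", "payload": {"plan": [[0,0,0,0,0,0.2,0.1],[0,0,0,0,0,0.6,0.1],[0,0,0,0,0,0.9,0.1],[0,0,0,0,0,0.9,0.1],[0,0,0,0,0,0.4,0.1],[0,0,0,0,0,0,0.1],[0,0,0,0,0,0,0.1]]}}

```text
clock: 38.78
eef_pos: [0.6593, -0.2433, 0.092]
orientation: [2.183, 2.258, 0.001]
ft_force: [-0.8, 0.6, -2.2]
gripper_width: 0.0274
grasp_force: 60.1
```

Call:
{"api": "apply_moves", "payload": {"plan": [[0,0,-0.14,-0.785,-0.225,0.13,0.1],[0,0,0,-0.785,-0.225,0,0.1],[0,0,0,-0.785,-0.225,0,0.1],[0,0,0,-0.785,-0.225,0,0.1],[0,0,0,0,0,0,0.1],[0,0,0,0,0,0,0.1],[0,0,0,0,0,0,0.1]]}}

```text
clock: 39.37
eef_pos: [0.5646, -0.27, 0.0945]
orientation: [-2.197, -2.244, 0.001]
ft_force: [-0.5, -0.2, -1.0]
gripper_width: 0.0271
grasp_force: 60.2
```

```bash
python3 - <<'E'
from h import *
np.set_printoptions(precision=4,suppress=True)
w=cap('wrist','w21');s=arm.state();print(s['eef_pos'],tcpyaw(s),s['ft_force'],s['gripper_width'])
im=cv2.GaussianBlur(w['color'].astype(np.float32).mean(2),(3,3),0)
C=[]
for r in(20,60,100,140,180):
    d=np.abs(np.diff(im[r,230:330]));e=[(230+i,round(float(d[i]))) for i in range(2,97) if d[i]>4 and d[i]==d[i-2:i+3].max()];print(r,e)
sc=cap('scene','scene2');tp=cap('top','top2')
print(proj(sc,[[.5605,-.066,.108],[.565,-.27,.108],[.559,-.017,.108],[.5563,.114,.108]]),proj(tp,[[.5605,-.066,.108],[.559,-.017,.126],[.5563,.114,.126]]))
S=cv2.resize(sc['color'][170:250,150:330],None,fx=4.4,fy=4.4,interpolation=cv2.INTER_CUBIC)[:,:792]
T=cv2.resize(tp['color'][185:245,225:375],None,fx=4.0,fy=4.0,interpolation=cv2.INTER_CUBIC)
im=np.zeros((600,800,3),np.uint8);im[:352,:792]=S;im[355:595,:600]=T
cv2.imwrite('pics/m3.png',im[:,:,::-1])
E
```

```text
[ 0.565  -0.2698  0.0947] 91.24952018423022 [ 0.5767 -0.415  -0.8212] 0.027049165365680253
20 [(252, 20), (264, 35), (294, 35)]
60 [(264, 8), (294, 6)]
100 [(264, 8), (293, 8)]
140 [(265, 9), (293, 9)]
180 [(241, 14), (247, 17), (265, 7), (292, 9)]
[[235.0186 212.977 ]
 [160.7256 218.5181]
 [252.6036 211.5401]
 [299.1577 208.1251]] [[312.5928 215.0056]
 [297.9996 214.264 ]
 [257.7483 213.8648]]
```

View pics/m3.png

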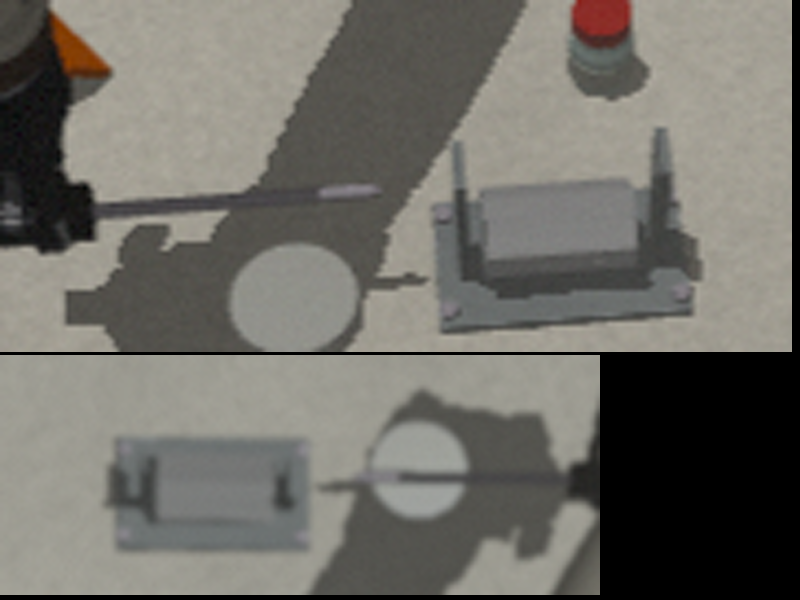

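The rod is held in line with the eyelets: its tip is at crop (380,188) → scene (236.4,212.7), against (235.0,213.0) predicted. The three angles are nested evenly, their ends look flush, and the bystanders are upright. Now the sideways bias between the wrist camera and the TCP.

```bash
python3 - <<'E'
from h import *
np.set_printoptions(precision=4,suppress=True)
w=load('w21');p=onz(w,[(279.5,20),(279.5,60),(279.3,140),(279,180)],.0947+.012);print(p);d=p[0]-p[-1];print(np.degrees(np.arctan2(d[1],d[0])))
t=load('top2');print(proj(t,[[.5577,.048,.008],[.5627,-.17,.107]]))
im=cv2.GaussianBlur(t['color'].astype(np.float32).mean(2),(3,3),0)
for c in(335,345,355):
  g=im[205:225,c];print(c,g.astype(int))
m=t['color'].astype(int)
# base plate rows in top
for c in(262,275,290,296): print(c,im[198:240,c].astype(int))
E
```

```text
[[ 0.5636 -0.1741  0.1067]
 [ 0.5639 -0.1865  0.1067]
 [ 0.5644 -0.2133  0.1067]
 [ 0.5646 -0.2279  0.1067]]
91.10637249817553
[[277.9075 218.6249]
 [344.0432 215.3411]]
335 [153 156 156 157 157 157 158 156 144 117  93  99 128 150 158 159 158 153
 138 115]
345 [82 82 82 82 82 81 81 80 78 74 72 73 76 80 81 82 82 81 81 81]
355 [82 82 81 81 82 82 82 82 79 75 71 72 76 79 81 82 82 81 81 81]
262 [153 153 152 151 151 151 148 138 126 116 112 105  94  84  80  78  74  71
  70  70  70  70  70  70  70  72  75  80  88  99 109 112 113 111 111 119
 134 148 154 155 156 156]
275 [156 154 152 152 153 153 147 135 121 114 112 114 116 117 117 116 116 117
 119 122 123 124 123 123 123 123 121 114 107 107 110 112 113 111 108 113
 129 144 150 152 152 152]
290 [155 155 154 154 153 152 147 136 123 114 112 113 115 116 116 115 115 116
 118 121 123 124 123 122 122 122 122 120 116 112 112 112 112 110 109 114
 129 143 150 152 152 152]
296 [155 154 155 155 154 152 147 136 122 114 111 110 108 105 101  97  91  83
  78  76  75  73  68  64  68  81  98 108 112 112 112 111 111 110 111 118
 132 144 149 150 151 151]
```

Call:
{"api": "apply_moves", "payload": {"plan": [[0,0,0,-0.055,0,0.045,0.1],[0,0,0,-0.013,0.6,0,0.1],[0,0,0,-0.013,0.6,0,0.1],[0,0,0,-0.009,0.4,0,0.1],[0,0,0,0,0,0,0.1],[0,0,0,0,0,0,0.1]]}}

```text
clock: 40.02
eef_pos: [0.5624, -0.2217, 0.0975]
orientation: [2.195, 2.247, -0.0]
ft_force: [-0.1, 0.3, -0.5]
gripper_width: 0.0272
grasp_force: 60.2
```

Call:
{"api": "apply_moves", "payload": {"plan": [[0,0,0,-0.006,0.25,0,0.1],[0,0,0,-0.006,0.25,0,0.1],[0,0,0,0,0,0,0.1]]}}

```text
clock: 40.27
eef_pos: [0.5617, -0.2063, 0.0973]
orientation: [-2.197, -2.245, -0.0]
ft_force: [-0.4, -0.2, -1.8]
gripper_width: 0.027
grasp_force: 60.2
```

Call:
{"api": "apply_moves", "payload": {"plan": [[0,0,0,-0.011,0.5,-0.03,0.1],[0,0,0,-0.011,0.5,0,0.1],[0,0,0,-0.011,0.5,0,0.1],[0,0,0,-0.011,0.5,0,0.1],[0,0,0,-0.011,0.5,0,0.1],[0,0,0,-0.011,0.5,0,0.1],[0,0,0,0,0,0,0.1],[0,0,0,0,0,0,0.1]]}}

```text
clock: 40.93
eef_pos: [0.5598, -0.1158, 0.0967]
orientation: [2.195, 2.247, 0.0]
ft_force: [-0.3, 0.4, -1.4]
gripper_width: 0.027
grasp_force: 60.2
```

```bash
python3 - <<'E'
from h import *
np.set_printoptions(precision=4,suppress=True)
w=cap('wrist','w22');s=arm.state();print(s['eef_pos'],tcpyaw(s),s['ft_force'],s['torque'])
im=cv2.GaussianBlur(w['color'].astype(np.float32).mean(2),(3,3),0)
for r in(10,30,50,70,90,110,130,160,180):
    d=np.abs(np.diff(im[r,180:380]));print(r,[(180+i,round(float(d[i]))) for i in range(2,197) if d[i]>4 and d[i]==d[i-2:i+3].max()])
E
```

```text
[ 0.5599 -0.1165  0.0966] 91.3086400179494 [-0.5779  0.5787 -0.5584] [-0.0169 -0.0255  0.0299]
10 [(193, 9), (365, 9)]
30 [(194, 9), (264, 6), (294, 6), (327, 4), (364, 9)]
50 [(195, 8), (249, 6), (264, 7), (294, 6), (309, 5), (363, 7)]
70 [(196, 7), (223, 5), (334, 5), (361, 9)]
90 [(264, 7), (293, 6)]
110 [(218, 22), (264, 8), (293, 8)]
130 [(224, 23), (265, 9), (293, 10)]
160 [(195, 26), (265, 9), (292, 8)]
180 [(216, 12), (242, 10), (247, 16), (265, 8), (292, 36), (337, 8), (363, 9), (369, 9)]
```

The shank's centre column (279) coincides with the plate and base centre (279), so I'm pushing on through the far eyelet.

Call:
{"api": "apply_moves", "payload": {"plan": [[0,0,0,-0.009,0.4,0,0.1],[0,0,0,-0.009,0.4,0,0.1],[0,0,0,-0.009,0.4,0,0.1],[0,0,0,-0.005,0.2,0,0.1],[0,0,0,0,0,0,0.1],[0,0,0,0,0,0,0.1]]}}

```text
clock: 41.48
eef_pos: [0.5589, -0.0747, 0.0965]
orientation: [2.196, 2.246, -0.0]
ft_force: [0.3, -0.3, -1.7]
gripper_width: 0.0269
grasp_force: 60.2
```

Call:
{"api": "apply_moves", "payload": {"plan": [[0,0,0,-0.009,0.38,0,0.1],[0,0,0,0,0,0,0.1],[0,0,0,0,0,0,0.1]]}}

```text
clock: 41.73
eef_pos: [0.5586, -0.0636, 0.0964]
orientation: [2.197, 2.246, -0.0]
ft_force: [0.2, -0.4, -1.2]
gripper_width: 0.0269
grasp_force: 60.2
```

Call:
{"api": "apply_moves", "payload": {"plan": [[0.2,0,0,0,0.03,-0.06,0.1],[0.2,0,0,0,0.03,-0.06,0.1],[0.2,0,0,0,0.03,-0.06,0.1],[0,0,0,0,0,0,0.1],[0,0,0,0,0,0,0.1]]}}

```text
clock: 42.15
eef_pos: [0.5584, -0.0616, 0.0907]
orientation: [-2.172, -2.217, -0.058]
ft_force: [0.0, -0.5, -1.0]
gripper_width: 0.027
grasp_force: 60.2
```

Call:
{"api": "apply_moves", "payload": {"plan": [[0,0,0,0,0,0,0.38],[0,0,0,0,0,0,0.42],[0,0,0,0,0,0,0.5],[0,0,0,0,0,0,0.7],[0,0,0,0,0,0,1],[0,0,0,0,0,0,1],[0,0,0,0,0,0,1],[0,0,0,0,0,0.4,1],[0,0,0,0,0,0.8,1],[0,0,0,0,0,1,1],[0,0,0,0,0,1,1],[0,0,0,0,0,1,1]]}}

```text
clock: 43.15
eef_pos: [0.5582, -0.061, 0.2194]
orientation: [-2.172, -2.219, -0.059]
ft_force: [1.3, 0.7, 0.3]
gripper_width: 0.0857
grasp_force: 0.0
```

Call:
{"api": "apply_moves", "payload": {"plan": [[-0.2,0,0,0,0.7,0.5,1],[-0.2,0,0,0,0.7,0.5,1],[-0.2,0,0,0,0.7,0,1],[0,0,0,0,0.7,0,1],[0,0,0,0,0,0,1],[0,0,0,0,0,0,1],[0,0,0,0,0,0,1]]}}

```text
clock: 43.73
eef_pos: [0.5585, 0.0226, 0.2475]
orientation: [2.197, 2.245, 0.0]
ft_force: [0.3, 0.3, 1.4]
gripper_width: 0.0856
grasp_force: 0.0
```

```bash
python3 - <<'E'
from h import *
np.set_printoptions(precision=4,suppress=True)
w=cap('wrist','w23');s=arm.state();print(s['eef_pos'],tcpyaw(s),s['ft_force'])
print(proj(w,[[.5565,.1405,.113],[.559,-.0396,.114],[.56,-.099,.114]]))
im=cv2.GaussianBlur(w['color'].astype(np.float32).mean(2),(3,3),0)
for r in range(20,270,10):
    d=np.abs(np.diff(im[r,230:330]));print(r,[(230+i,round(float(d[i]))) for i in range(2,97) if d[i]>4 and d[i]==d[i-2:i+3].max()])
v=w['color'].max(2);m=(v<55).astype(np.uint8);m[265:]=0
cs,_=cv2.findContours(m,0,2);print([cv2.boundingRect(c) for c in cs if cv2.contourArea(c)>300])
E
```

```text
[0.5585 0.0223 0.2474] 91.20615980534944 [0.5445 0.1449 0.281 ]
[[278.69    35.1032]
 [276.8045 269.2262]
 [276.5078 330.7927]]
20 []
30 []
40 [(271, 6), (282, 5)]
50 [(269, 7), (283, 5)]
60 [(269, 7)]
70 [(233, 5), (245, 6), (310, 5), (322, 4)]
80 []
90 []
100 [(326, 7)]
110 [(326, 7)]
120 [(269, 4), (326, 5)]
130 [(243, 16), (269, 4), (314, 11), (325, 11)]
140 [(250, 9), (270, 4), (308, 13), (325, 11)]
150 [(270, 23), (283, 4), (305, 11), (325, 11)]
160 [(270, 22), (284, 17), (324, 11)]
170 [(269, 9), (280, 11), (284, 17), (324, 14)]
180 [(272, 9), (281, 13), (284, 15), (324, 12)]
190 [(272, 9), (281, 13), (284, 16), (323, 13)]
200 [(232, 11), (272, 9), (281, 13), (284, 16), (323, 12)]
210 [(232, 11), (259, 10), (270, 8), (273, 8), (280, 10), (283, 13), (291, 6), (292, 6), (295, 6), (299, 9), (323, 13)]
220 [(232, 12), (237, 10), (247, 15), (261, 20), (271, 19), (282, 17), (294, 20), (307, 21), (316, 15), (322, 13)]
230 [(256, 23), (260, 6), (273, 15), (281, 16), (297, 27)]
240 [(254, 27), (298, 34)]
250 [(254, 11), (299, 12)]
260 [(261, 39), (271, 23), (282, 23), (292, 40)]
[]
```

```bash
python3 - <<'E'
from h import *
a=load('scene0')['color'].astype(int);c=cap('scene','scene3');b=c['color'].astype(int)
for n,(x,y) in dict(jar=(287,174),jar2=(326,270),wash=(258,275),pencup=(420,165),a1=(139,219),a2=(207,205),a3=(368,193)).items():
    print(n,a[y-3:y+4,x-3:x+4].mean((0,1)).astype(int),b[y-3:y+4,x-3:x+4].mean((0,1)).astype(int))
tip=proj(c,[[.5565,.1405,.113]])[0];print(tip, b[int(tip[1])-3:int(tip[1])+4,int(tip[0])-12:int(tip[0])+5].mean(2).astype(int))
print(arm.finish_job())
E
```

```text
jar [129  45  40] [72 35 32]
jar2 [ 47  71 128] [ 45  71 131]
wash [161 159 151] [165 163 155]
pencup [42 41 38] [44 43 40]
a1 [116 116 115] [156 152 141]
a2 [120 119 118] [156 152 141]
a3 [117 117 115] [155 151 140]
[308.64065013 206.66220929] [[81 77 66 55 59 62 73 80 78 78 79 78 80 78 77 80 79]
 [78 73 61 55 58 57 67 74 72 73 69 72 70 71 78 80 78]
 [66 67 60 56 56 56 59 65 67 67 66 68 69 71 74 79 81]
 [67 66 67 63 60 54 63 70 70 71 68 71 68 69 74 79 82]
 [69 72 70 62 57 55 60 66 68 68 67 70 70 71 79 80 82]
 [70 67 59 64 56 55 63 69 66 73 77 78 78 81 78 77 78]
 [75 67 60 54 59 58 61 71 76 79 79 76 77 78 78 78 79]]
the job is handed in; nothing more can be done
None
```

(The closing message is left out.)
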